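Seat the binnacle base in the corner stop and swing the inclinometer over it

TASK

Push the gray binnacle base along the worktop with the fingertips until its square foot sits flush against both legs of the low steel corner stop, in the corner that it already faces (on the robot's side of the long leg, to the robot's left of the short one). Then push the swing arm round so that the brass pointer under its inclinometer stands over the small boss at the middle of the base. Only push, gently: lift or tip nothing, do not pinch or force the swing arm, and leave the other things on the bench where they are.

Things in the scene. Friction and masses are not known exactly. Their poses are not given: they have to be found in the camera images.
- binnacle_base: gray cast binnacle base, loose, 0.5 to 1 kg: square foot 96 x 96 mm, 22 mm high, sides facing its x and y; on it a round drum 88 mm across at its bottom, 76 mm at its top, to 40 mm height, and a steel boss 20 mm across, to 48 mm. Origin at the centre of the underside, z up. It slides on the worktop; push on the side of the foot, below 22 mm.
- hub (a point): top of the centre boss of the binnacle base, 48 mm above its underside
- stop: fixed steel corner stop on the worktop, slightly askew to the bench, carrying the post of the swing arm. Origin on the worktop where the centre of the binnacle base belongs when flush in the corner, with the foot's sides along the stop's x and y. x points away from the robot along the short leg, y to the robot's left along the long leg.
- long_leg (a point): middle of the long leg's inner face (top edge), x = +48, y = 0 mm in the stop's frame; the leg is a bar 12 mm thick and 14 mm high from y = -280 to +250 mm, and the base rests against its side nearest the robot
- short_leg (a point): middle of the short leg's inner face (top edge), x = 0, y = -48 mm in the stop's frame; a bar 12 mm thick and 14 mm high from x = -40 to +48 mm; the base rests against its +y (robot's left) side
- hinge (a point): point on the vertical hinge axis of the swing arm at the bar's mid-height, 161 mm above the worktop, at x = +100, y = -240 mm of the stop. Post 26 mm across on a plate 85 mm square and 10 mm high; hinge head 40 mm across, its top at 192 mm.
- swing_arm (a joint): angle of the swing arm (rad); friction (0.3 N m) keeps it where it is left. At 0 it points along -x of the stop, towards the robot; it grows as the arm swings clockwise seen from above, towards +y of the stop (the robot's left). It starts between -0.2 and 0.35, moves from -0.4 to 1.9, and over the seated base reads about 1.18.
- pointer (a point): tip of the brass pointer, pointing down, 72 mm above the worktop, 260 mm from the hinge axis. The arm is a level steel bar 12 mm thick, 150 to 172 mm above the worktop; at its end hangs the brass inclinometer disc, 56 mm across, 20 mm thick (97 to 153 mm up, 232 to 288 mm from the axis). Push the bar from the side, 60 to 220 mm from the axis.
- block_a: bystander: iron flinders bar block 30 x 60 x 30 mm, long along its y, on the worktop in front of the stop; origin at the centre of the underside
- block_b: bystander: a like iron block, beyond the long leg of the stop; origin at the centre of the underside
- bearing_ring: bystander: chrome bearing ring, 72 mm across, 48 mm bore, 16 mm high, lying flat on the worktop; origin at the centre of the underside
- glass_float: bystander: green glass float, a ball 68 mm across fixed on a cork ring, 78 mm high in all, beyond the long leg of the stop; origin at the centre of the underside
- weight: bystander: brass weight 40 mm across and 54 mm high, at the robot's left; origin at the centre of the underside
- driver: bystander: screwdriver lying on the worktop at the robot's left, about 200 mm long along its x; origin near its middle
There are look-alikes about, which are no part of the job. Of the things shaped like the binnacle_base, the gray one is meant.

How it is judged (in metres and radians):
On the way, in this order (a step that is already met when the one before it is completed fails the run):
1. the base is flush against both legs of the corner stop (x of binnacle_base in the frame of stop between -0.004 and 0.006 m and y of binnacle_base in the frame of stop between -0.006 and 0.004 m and height (world z) of binnacle_base below 0.004 m and (angle between the x axis of binnacle_base and the x axis of stop, either way round below 0.05 rad or angle between the x axis of binnacle_base and the y axis of stop, either way round below 0.05 rad)), for 0.2 s.
2. the pointer stands over the boss of the seated base (all of step 1 and horizontal distance between pointer and hub below 0.012 m), for 0.2 s.
At the end, for the whole second after the job is handed in: The base stands on the worktop within 4 mm of touching each leg of the corner stop and within 0.05 rad of square to it; the pointer is within 12 mm (horizontally) of the middle of the boss; both are at rest (all of step 2 and linear speed of binnacle_base below 0.01 m/s and velocity of joint swing_arm between -0.02 and 0.02 rad/s).
It fails at once if the base is lifted by more than 10 mm (height (world z) of binnacle_base above 0.01 m).
It fails at once if the base is tipped by more than 0.2 rad (angle between binnacle_base's own z axis and vertical above 0.2 rad).
It fails at once if the fingers press on or pinch the swing arm with more than 30 N (contact force between the fingers and swing_arm above 30 N).
It fails at once if a bystander (iron block, bearing ring, glass float, brass weight or screwdriver) is moved by more than 20 mm (distance of any of block_a, block_b, bearing_ring, glass_float, weight, driver from where it was at the start of the episode above 0.02 m).
It also fails if it takes over 58 s, if anything falls off the work surface, if the arm or the gripper's body presses on something with over 40 N, if the wrist force passes 120 N, or if a joint passes its speed limit or range.

ROBOT

A 6-joint arm with a two-finger parallel gripper is mounted at the origin on the work surface. World frame = base frame: x ahead of the robot, y to its left, z up, the work surface at z = 0. Lengths are in mm, angles in rad, forces in N, time in s.
With the tool pointing down it reaches from about 275 to 825 mm from the base axis. Payload 5.2 kg.
Tool frame: the origin (TCP) lies at the very end of the fingers, on their centre line; the grasp point (between the pads) lies manip.grip_depth behind it (manip.grip_depth is the distance from the TCP to the grasp point, in mm); x points along the fingers, y is the direction in which the jaws open and shut, and the axes are right-handed (so a half turn about x gives the same grasp; the last joint's range is limited). The gripper opens to 93 mm and grips with 3 to 60 N. Pads are 15 mm wide; open, the fingers measure 128 mm over their backs; the gripper's body (75 mm by 188 mm) begins 65 mm behind the grasp point.
Start: joints at [-1.399, 0.259, 1.535, -0, 1.348, -0.203], TCP at [201.368, -511.816, 186.153] pointing down, gripper open.
Joint ranges: [-3.14, 3.14], [-0.91, 2.08], [0.19, 2.58], [-1.22, 4.36], [0.22, 2.71], [-3.12, 3.12]. Speed limits (rad/s): [2.57, 2.57, 3.14, 3.14, 3.14, 3.14].

INTERFACE

Orientations are given as a 3x3 rotation matrix whose columns are the frame's x, y, z axes.
In Python, from bench import telemetry, viewer, job_done, manip gives the robot as it stands.
- The arm moves only by the tool move_arm, never from a script. Its argument "motion" is a list of rows, each a list of 6 numbers: the shift along the tool's x, y, z each as a share of 0.4 m, from -1 to 1, then the turn, a rotation vector about the tool's x, y, z each as a share of 0.12 rad, from -1 to 1. In form: [[x, y, z, ax, ay, az], ...]. A call has 1 to 20 rows; each row shifts and turns the pose as measured when the row begins, along the tool's axes as they then stand; what a row does not reach is not made up. A row lasts 1/8 s, in which the tool goes at most 62.5 mm and 10.7 degrees, less where a joint would pass 70% of its speed; a pose out of reach is approached as far as the arm can. A call with a number of a shift or a turn outside -1 to 1 is refused whole. A call with a gripper value outside its range is refused whole. "hand" is the opening, from 0 (shut) to 1 (fully open), set as the call begins (left out, the last holds). The fingers move at their own pace and stop on an object; "grip_force" is the grip in N (left out, the last holds). Time passes only in rows, so rows that do not move let the fingers close. It gives the time, the measured TCP pose, the force and the opening at its end, in the units of the state.
- telemetry.get_obs(): the state, without advancing time (a new reading comes with each control period).
- viewer.grab_frame(name): name is "scene" or "top"; returns a dict with "color" (384x512x3 uint8, blue, green, red), "camera_matrix" (3x3 intrinsics, pixels), "distortion" ([k1, k2, p1, p2, k3] as OpenCV has them; the pictures are not rectified), "rvec" (rotation vector, rad) and "tvec" (3), from world to camera coordinates, as OpenCV has them. Camera axes: x right, y down, z forward; pixel columns grow to the right and rows downward; lengths in mm; the calibration is good to about 2 mm. A picture is of the moment at which its call begins. There is no depth.
- job_done(): hands the job in, once; it reports no verdict.
The state is a dict: "time": time; "joints": joint angles; "joint_vel": joint speeds; "joint_torque": joint torques, N m; "tool_pos": TCP position; "tcp_rot": TCP orientation; "ft_force": force on the tool from outside, world axes, zero at the start; "ft_torque": the same for the moment, N m; "gripper_width": finger opening in mm.
Only numpy, scipy, OpenCV 4.12 (cv2) and the standard library are available. Lean on these libraries where they do the work, as an engineer would, in place of code of your own. Each camera call takes 0.05 s, during which the arm holds its last target.

## Working session

There is one attempt and no reset: what is moved stays moved. The work goes in short steps, Python scripts to look and compute and a tool call to move; the robot and the scene stay as the last step left them, time stands still between calls to the robot, and variables do not carry over. Pictures are saved under pics/ and viewed, and the job is handed in when it is done.

Besides the shell and the picture viewer there is one more tool, called after "Request:" by a JSON object that holds its "method" and its "body". move_arm: Moves the arm, as the interface text tells. Its arguments: {"type":"object","properties":{"motion":{"type":"array","items":{"type":"array","items":{"type":"number","minimum":-1,"maximum":1}}},"hand":{"type":"number"},"grip_force":{"type":"number"}},"required":["motion"]}

```bash
ls; mkdir -p pics
python3 - <<'E'
from bench import telemetry, viewer, manip
import cv2,pickle
print(telemetry.get_obs()); print(manip.grip_depth)
for n in("scene","top"):
    f=viewer.grab_frame(n); cv2.imwrite(f"pics/{n}0.png",f["color"]); pickle.dump(f,open(f"{n}0.pkl","wb"))
    print({k:v for k,v in f.items() if k!="color"})
E
```

```text
pics
{'time': 0.0, 'joints': array([-1.39877191e+00,  2.59330903e-01,  1.53605447e+00,  5.28479583e-07,
        1.34799854e+00, -2.02827934e-01]), 'joint_vel': array([-1.62608965e-03,  2.04983805e-04, -3.14430937e-03, -2.36209344e-04,
       -6.21334651e-05,  2.17652381e-03]), 'joint_torque': array([-1.13360798e-03, -4.37314904e+01, -2.84001321e+01,  7.17296381e-02,
        4.14097973e-02, -1.54450399e-04]), 'tool_pos': array([ 201.27869255, -511.21086886,  185.33575427]), 'tcp_rot': array([[-3.06114608e-04,  3.66134760e-01, -9.30561789e-01],
       [ 1.76490669e-03, -9.30560186e-01, -3.66134710e-01],
       [-9.99998396e-01, -1.75443391e-03, -3.61335622e-04]]), 'ft_force': array([ 0.77319131, -0.52159197,  0.05815085]), 'ft_torque': array([ 0.01659655, -0.03686745, -0.05437456]), 'gripper_width': 93.18309659417694}
18.8
{'camera_matrix': array([[392.19514535,   0.        , 256.43227862],
       [  0.        , 392.19514535, 193.56124211],
       [  0.        ,   0.        ,   1.        ]]), 'distortion': array([-0.04481883,  0.        ,  0.        ,  0.        ,  0.        ]), 'rvec': array([ 0.86327732,  2.39646444, -1.24810782]), 'tvec': array([ 328.28694535, -125.67781026, 1505.88296969])}
{'camera_matrix': array([[473.43858239,   0.        , 258.2655382 ],
       [  0.        , 473.43858239, 188.98570991],
       [  0.        ,   0.        ,   1.        ]]), 'distortion': array([-0.2004525,  0.       ,  0.       ,  0.       ,  0.       ]), 'rvec': array([ 2.16299419, -2.15956659,  0.12286464]), 'tvec': array([ 118.04188456,  535.40598363, 1225.77187098])}
```

View pics/scene0.png

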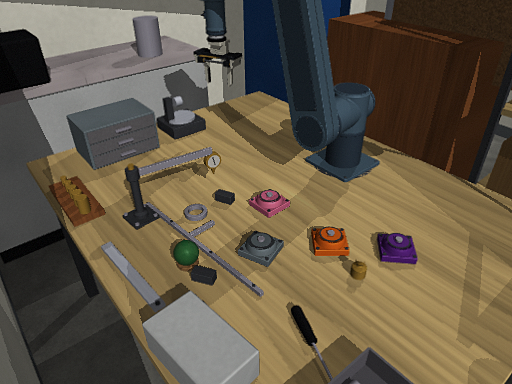

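View pics/top0.png

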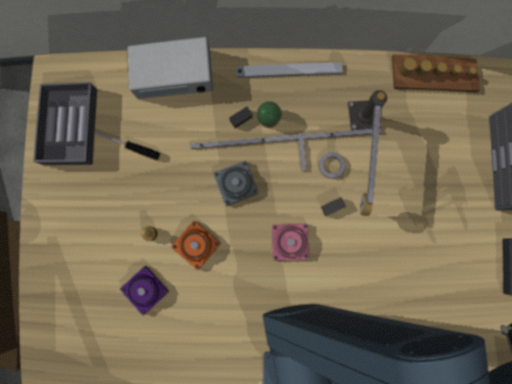

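The top view has four base-shaped objects: gray (236,183), orange (197,245), pink (290,242) and purple (145,290). The gray one is meant. The corner is at about (305,137), the hinge at (378,98) and the pointer near (366,208). I'll check this in a close crop.

Run:
```python
import cv2
a=cv2.imread("pics/top0.png")[80:230,180:400]
cv2.imwrite("pics/c1.png",cv2.resize(a,None,fx=3.6,fy=3.6,interpolation=cv2.INTER_CUBIC))
a=cv2.imread("pics/scene0.png")[140:305,110:300]
cv2.imwrite("pics/c2.png",cv2.resize(a,None,fx=3.6,fy=3.6,interpolation=cv2.INTER_CUBIC))
```

```text
(no output)
```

View pics/c1.png

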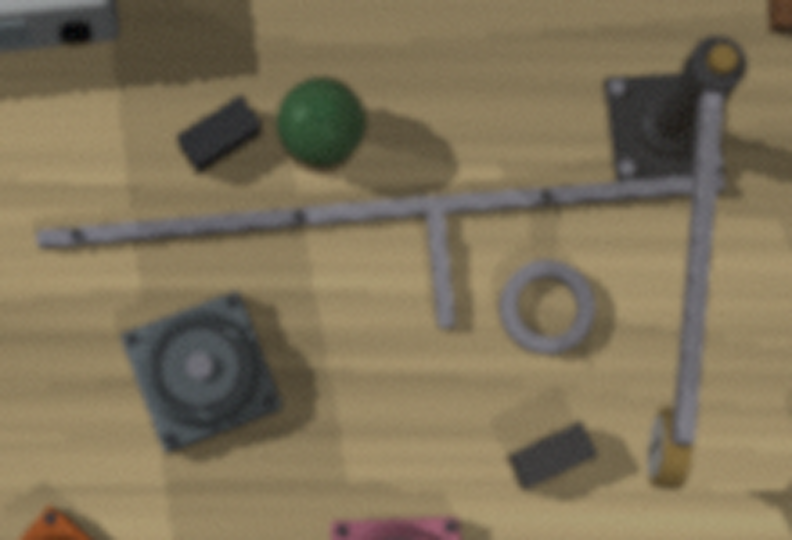

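View pics/c2.png

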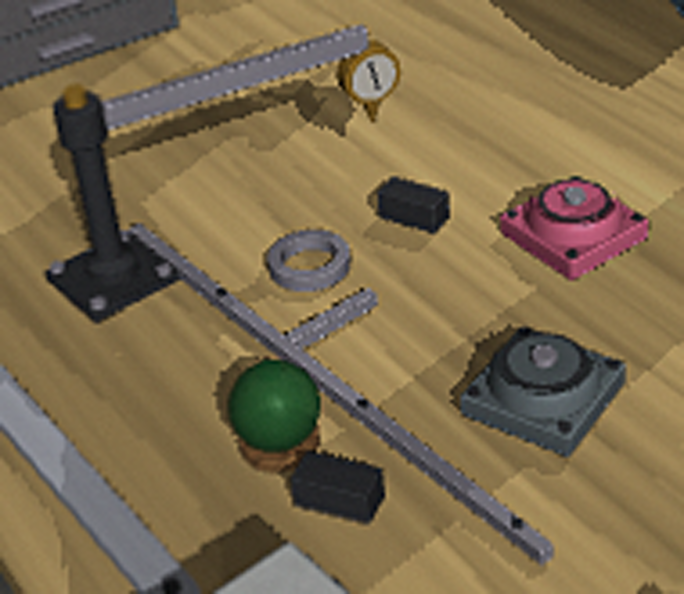

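The crops confirm the gray base at (236,182), with its foot turned about 20° and the stop corner open to its right. Next I'll measure it.

```bash
cat > h.py <<'E'
import numpy as np,cv2
def ray(f,px,z):
    K,D=f["camera_matrix"],f["distortion"]
    p=cv2.undistortPoints(np.array(px,float).reshape(-1,1,2),K,D).reshape(-1,2)
    R,_=cv2.Rodrigues(np.array(f["rvec"],float));t=np.array(f["tvec"],float).reshape(3)
    c=-R.T@t; d=np.c_[p,np.ones(len(p))]@R
    s=(z-c[2])/d[:,2]
    return (c+d*s[:,None])[:,:2]
def proj(f,P):
    return cv2.projectPoints(np.array(P,float).reshape(-1,1,3),np.array(f["rvec"],float),np.array(f["tvec"],float),f["camera_matrix"],f["distortion"])[0].reshape(-1,2)
def crop(px,ox,oy,s=3.6): return (np.array(px,float)+.5)/s-.5+[ox,oy]
E
python3 - <<'E'
from h import *
import pickle
np.set_printoptions(precision=1,suppress=True)
T=pickle.load(open("top0.pkl","rb"));S=pickle.load(open("scene0.pkl","rb"))
c1=lambda p:crop(p,180,80); c2=lambda p:crop(p,110,140)
print("legs T",ray(T,c1([(38,239),(300,217),(430,207),(545,197),(690,186),(437,210),(446,328)]),14))
print("long ends S",ray(S,c2([(545,548),(135,230),(287,343),(372,294)]),14))
print("boss",ray(T,c1([(202,366)]),48),ray(S,c2([(544,355)]),48))
ft=ray(T,c1([(122,338),(236,293),(283,405),(170,452)]),22);print("foot",ft,ft.mean(0))
print("foot S",ray(S,c2([(458,402),(572,452),(626,373),(527,328)]),22))
print("hinge head",ray(T,c1([(725,58)]),192),ray(S,c2([(75,97)]),192))
print("bar",ray(T,c1([(711,95),(685,440)]),172),ray(S,c2([(105,112),(365,30)]),172))
print("pointer S",ray(S,c2([(375,120)]),72))
print("blocka",ray(T,c1([(510,461),(582,425),(596,452),(524,489)]),30));print("ring",ray(T,c1([(548,307)]),16),"float",ray(T,c1([(322,122)]),44))
print("pink",ray(T,c1([(332,520),(460,520)]),22))
E
```

```text
legs T [[ 655.2  305.4]
 [ 672.   106.3]
 [ 680.1    7.5]
 [ 688.6  -80.7]
 [ 698.5 -193.9]
 [ 677.8    2.2]
 [ 587.1   -3.6]]
long ends S [[ 660.8  305.5]
 [ 709.3 -211.4]
 [ 684.6    9.1]
 [ 596.4    1.3]]
boss [[553.5 178. ]] [[558.9 182.6]]
foot [[577.9 239.3]
 [612.  154.3]
 [527.8 118.9]
 [492.6 202.6]] [552.6 178.8]
foot S [[624.5 159.3]
 [592.4 254.4]
 [504.8 217.1]
 [529.8 126.3]]
hinge head [[ 744.2 -178.1]] [[ 752.  -164.8]]
bar [[ 724.  -172.4]
 [ 488.5 -146.4]] [[ 732.1 -160.7]
 [ 494.9 -138.9]]
pointer S [[ 487.6 -146.5]]
blocka [[ 485.6  -48.5]
 [ 512.3 -102.6]
 [ 492.2 -112.8]
 [ 464.9  -58.7]]
ring [[603.1 -80.9]] float [[738.1  90.1]]
pink [[442.5  82.7]
 [442.5 -11.9]]
```

Request:
{"method": "move_arm", "body": {"motion": [[-0.02,0,0,-0.97,0,0],[-0.02,0,0,-0.97,0,0],[-0.02,0,0,-0.97,0,0],[-0.02,0,0,-0.97,0,0],[-0.02,0,0,-0.97,0,0],[-0.02,0,0,-0.97,0,0],[-0.02,0,0,-0.97,0,0],[-0.02,0,0,-0.97,0,0],[-0.02,0,0,-0.97,0,0],[-0.02,0,0,-0.97,0,0],[-0.02,0,0,-0.97,0,0],[0,0,0,0,0,0]], "hand": 0.5}}

```text
time: 1.6
tool_pos: [200.7, -507.7, 269.6]
tcp_rot: [[-0.003, 0.992, 0.125], [0.016, 0.125, -0.992], [-1.0, -0.001, -0.016]]
ft_force: [-0.3, 0.5, -0.2]
gripper_width: 47.0
```

```bash
cat >> h.py <<'E'
from scipy.spatial.transform import Rotation as Ro
O=np.array([623.3,52.]);TH=0.0865
def s2w(p): c,s=np.cos(TH),np.sin(TH); return O+np.array([[c,-s],[s,c]])@np.array(p[:2],float)
def w2s(p): c,s=np.cos(TH),np.sin(TH); return np.array([[c,s],[-s,c]])@(np.array(p[:2],float)-O)
def go(tgt,yaw=None):
    "tgt world xyz mm; prints total shift shares & turn shares in current tool axes"
    from bench import telemetry
    o=telemetry.get_obs();R=np.array(o["tcp_rot"]);p=np.array(o["tool_pos"])
    d=R.T@(np.array(tgt)-p)/400
    if yaw is not None:
        y=np.array([np.cos(yaw),np.sin(yaw),0]);x=np.array([0,0,-1.]);Rt=np.c_[x,y,np.cross(x,y)]
        rv=Ro.from_matrix(R.T@Rt).as_rotvec()/.12
    else: rv=np.zeros(3)
    print("t",round(o["time"],2),"stop-frame",w2s(p).round(1),"z",p[2].round(1),"shift",d.round(4),"turn",rv.round(3),"F",np.round(o["ft_force"],1),"w",round(o["gripper_width"],1))
E
python3 - <<'E'
from h import *
print(w2s([553,178]))
go([*s2w([-58,215]),265],TH)
E
```

```text
[-59.15174928 131.60228173]
t 1.6 stop-frame [-469.4 -521.1] z 269.6 shift [ 0.0392  1.0998 -1.7982] turn [ 0.326 -0.132  0.009] F [-0.3  0.5 -0.2] w 47.0
```

Request:
{"method": "move_arm", "body": {"motion": [[0,0,0,0.33,-0.13,0],[0,0.061,-0.1,0,0,0],[0,0.061,-0.1,0,0,0],[0,0.061,-0.1,0,0,0],[0,0.061,-0.1,0,0,0],[0,0.061,-0.1,0,0,0],[0,0.061,-0.1,0,0,0],[0,0.061,-0.1,0,0,0],[0,0.061,-0.1,0,0,0],[0,0.061,-0.1,0,0,0],[0,0.061,-0.1,0,0,0],[0,0.061,-0.1,0,0,0],[0,0.061,-0.1,0,0,0],[0,0.061,-0.1,0,0,0],[0,0.061,-0.1,0,0,0],[0,0.061,-0.1,0,0,0],[0,0.061,-0.1,0,0,0],[0,0.061,-0.1,0,0,0],[0,0.061,-0.1,0,0,0]]}}

```text
time: 3.98
tool_pos: [606.0, 259.5, 259.2]
tcp_rot: [[-0.011, 1.0, 0.023], [0.007, 0.023, -1.0], [-1.0, -0.011, -0.007]]
ft_force: [0.4, -0.5, 0.4]
gripper_width: 46.4
```

Run:
```python
from h import *
go([*s2w([-58,215]),8],TH)
```

```text
t 3.98 stop-frame [  0.7 208.3] z 259.2 shift [ 0.6297 -0.1406 -0.0028] turn [-0.533 -0.065  0.09 ] F [ 0.4 -0.5  0.4] w 46.4
```

Request:
{"method": "move_arm", "body": {"motion": [[0,-0.07,0,-0.5,-0.06,0.09],[0.05,-0.07,0,0,0,0],[0.1,0,0,0,0,0],[0.1,0,0,0,0,0],[0.1,0,0,0,0,0],[0.1,0,0,0,0,0],[0,0,0,0,0,0]]}}

```text
time: 4.85
tool_pos: [545.1, 260.0, 64.4]
tcp_rot: [[-0.013, 0.997, 0.07], [-0.002, 0.07, -0.998], [-1.0, -0.013, 0.001]]
ft_force: [0.5, -0.1, -0.1]
gripper_width: 46.3
```

Run:
```python
from h import *
go([*s2w([-58,215]),8],TH)
```

```text
t 4.85 stop-frame [-59.9 214. ] z 64.4 shift [ 0.1409  0.0066 -0.0028] turn [-0.135  0.011  0.111] F [ 0.5 -0.1 -0.1] w 46.3
```

Request:
{"method": "move_arm", "body": {"motion": [[0,0,0,-0.13,0,0.11],[0.07,0.005,0,0,0,0],[0.06,0,0,0,0,0],[0,0,0,0,0,0]]}}

```text
time: 5.35
tool_pos: [552.8, 261.8, 19.1]
tcp_rot: [[0.014, 0.996, 0.085], [0.002, 0.085, -0.996], [-1.0, 0.014, -0.001]]
ft_force: [-0.6, 0.5, -0.1]
gripper_width: 46.5
```

Run:
```python
from h import *
go([*s2w([-58,90]),8],TH)
from bench import viewer
f=viewer.grab_frame("top");cv2.imwrite("pics/t1.png",cv2.resize(f["color"][80:230,180:400],None,fx=3.6,fy=3.6))
```

```text
t 5.35 stop-frame [-52.1 215.1] z 19.1 shift [ 0.0273 -0.0147  0.3128] turn [-0.01  -0.007 -0.116] F [-0.6  0.5 -0.1] w 46.5
```

View pics/t1.png

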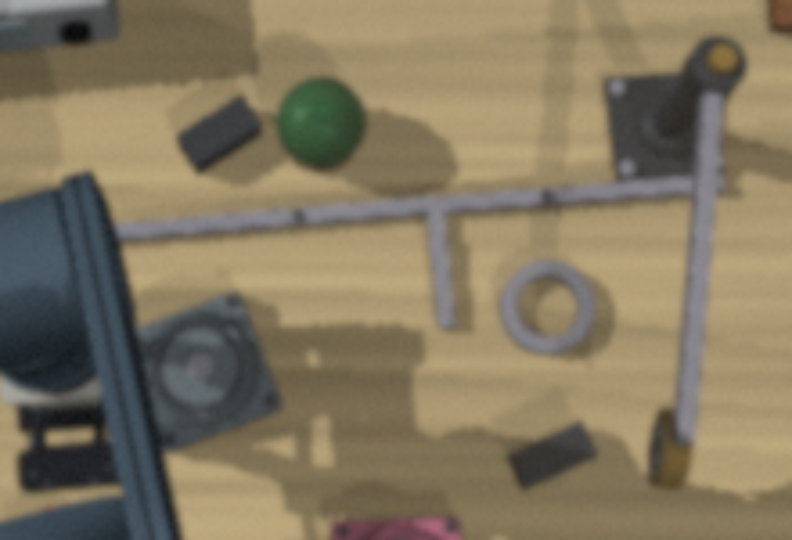

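Request:
{"method": "move_arm", "body": {"motion": [[0.02,-0.01,0,0,0,-0.1],[0.008,0,0,0,0,0],[0,0,0.02,0,0,0],[0,0,0.02,0,0,0],[0,0,0.02,0,0,0],[0,0,0.02,0,0,0],[0,0,0.02,0,0,0]]}}

```text
time: 6.28
tool_pos: [556.4, 219.9, 12.9]
tcp_rot: [[0.011, 0.996, 0.085], [0.003, 0.085, -0.996], [-1.0, 0.011, -0.002]]
ft_force: [-0.8, -0.7, -0.8]
gripper_width: 46.2
```

Run:
```python
from h import *
go([*s2w([-58,90]),8],TH)
```

```text
t 6.28 stop-frame [-52.1 173.1] z 12.9 shift [ 0.0117 -0.0146  0.2078] turn [-0.008 -0.019 -0.091] F [-0.8 -0.7 -0.8] w 46.2
```

Request:
{"method": "move_arm", "body": {"motion": [[0.012,-0.01,0.02,0,0,-0.2],[0.008,-0.005,0.02,0,0,0],[0,0,0.02,0,0,0],[0,0,0.02,0,0,0],[0,0,0.02,0,0,0]]}}

```text
time: 6.9
tool_pos: [556.8, 182.0, 8.0]
tcp_rot: [[-0.009, 0.996, 0.084], [0.01, 0.085, -0.996], [-1.0, -0.008, -0.01]]
ft_force: [0.2, 3.9, 4.4]
gripper_width: 46.6
```

Run:
```python
from h import *
go([*s2w([-58,90]),8],TH)
from bench import viewer
f=viewer.grab_frame("top");cv2.imwrite("pics/t2.png",cv2.resize(f["color"][80:230,180:400],None,fx=3.6,fy=3.6))
f=viewer.grab_frame("scene");cv2.imwrite("pics/s2.png",cv2.resize(f["color"][140:305,140:330],None,fx=3.6,fy=3.6))
```

```text
t 6.9 stop-frame [-55.  135.3] z 8.0 shift [-0.0011 -0.0073  0.1132] turn [-0.016 -0.086  0.064] F [0.2 3.9 4.4] w 46.6
```

View pics/t2.png

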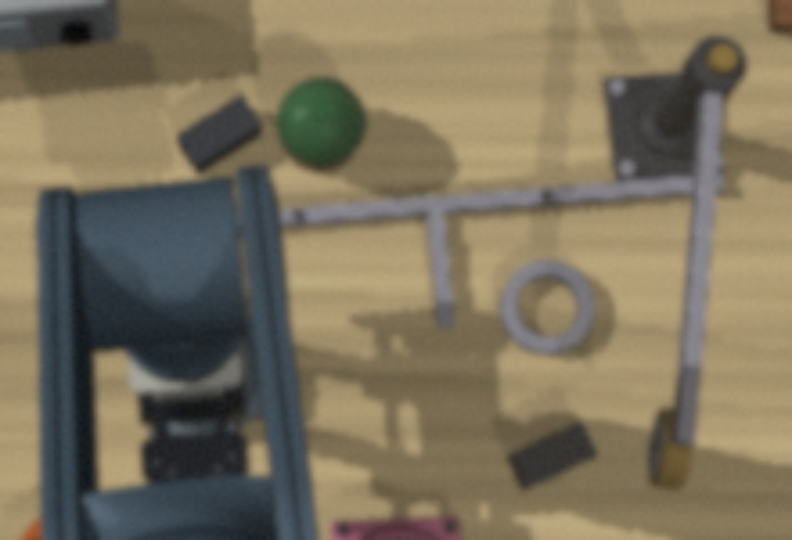

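View pics/s2.png

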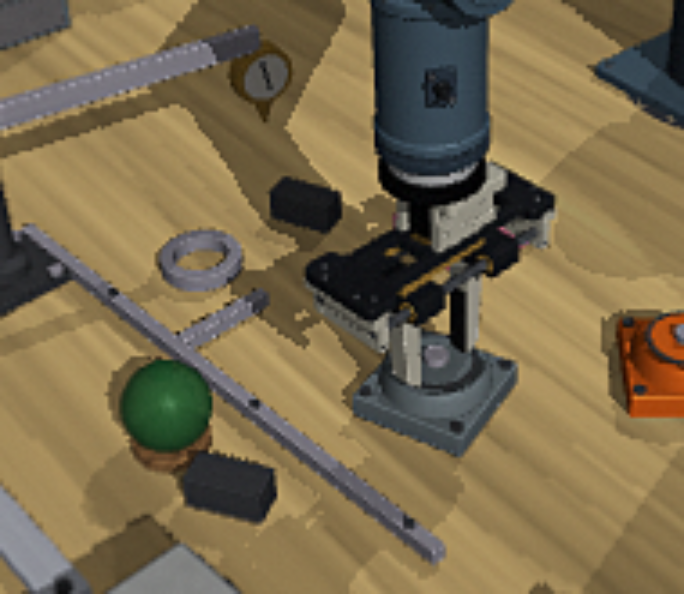

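```bash
python3 - <<'E'
from h import *
from bench import telemetry
import pickle
S=pickle.load(open("scene0.pkl","rb"));T=pickle.load(open("top0.pkl","rb"))
o=telemetry.get_obs();p=np.array(o["tool_pos"]);R=np.array(o["tcp_rot"])
for q in (p,p+R[:,1]*32,p-R[:,1]*32,p-R[:,0]*84, p-R[:,0]*84+R[:,1]*94, p-R[:,0]*84-R[:,1]*94):
    a=proj(S,q)[0]; print(q.round(0),((a-[140,140])*3.6).round(0), ((proj(T,q)[0]-[180,80])*3.6).round(0))
E
cat > /dev/null; python3 -c "
import cv2
a=cv2.imread('pics/s2.png');cv2.imwrite('pics/s2b.png',cv2.resize(a[200:480,250:600],None,fx=2,fy=2))"
```

```text
[557. 181.   8.] [435. 390.] [199. 367.]
[589. 184.   8.] [406. 411.] [196. 325.]
[525. 178.   8.] [464. 370.] [202. 409.]
[558. 180.  92.] [434. 307.] [194. 351.]
[651. 188.  91.] [340. 368.] [184. 220.]
[464. 173.  93.] [519. 252.] [205. 484.]
```

View pics/s2b.png

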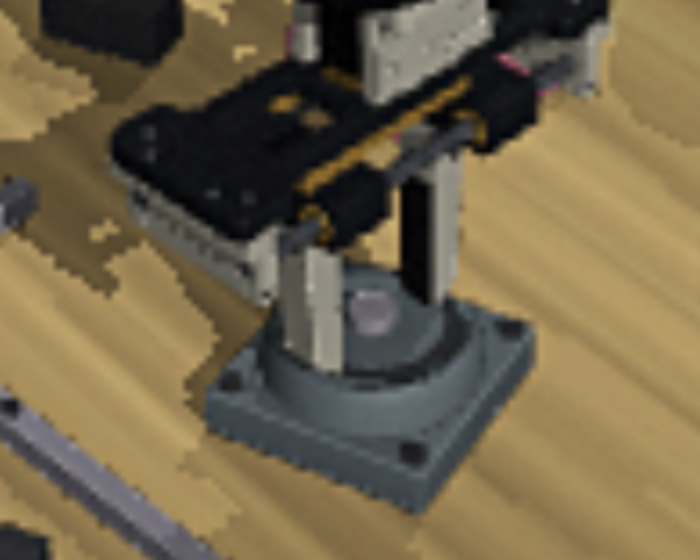

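Run:
```python
from h import *
import pickle
S=pickle.load(open("scene0.pkl","rb"))
p=np.array([201.3,-511.2,185.3]);y=np.array([.366,-.93,0])
for dz in(0,20,40):
  for s in(-55,0,55):
    q=p+y*s+[0,0,dz];print(dz,s,((proj(S,q)[0]-[180,30])*8).round(0))
cv2.imwrite("pics/c3.png",cv2.resize(S["color"][30:100,180:260],None,fx=8,fy=8,interpolation=cv2.INTER_NEAREST))
```

```text
0 -55 [406. 500.]
0 0 [316. 483.]
0 55 [229. 465.]
20 -55 [404. 463.]
20 0 [314. 445.]
20 55 [226. 428.]
40 -55 [402. 424.]
40 0 [311. 407.]
40 55 [223. 391.]
```

View pics/c3.png

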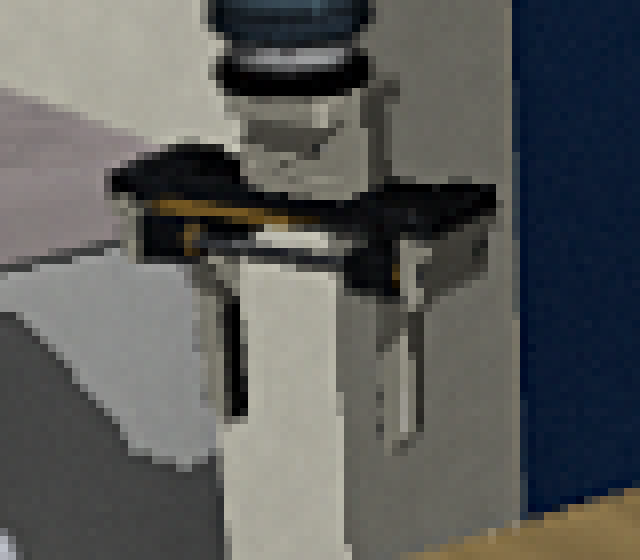

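The picture shows the real fingertips about 27–30 mm above the reported TCP. They passed over the foot and now rest on the drum, and the base has not moved. I'll go up, back off and then go lower, watching the force.

Request:
{"method": "move_arm", "body": {"motion": [[-0.06,0,0,0,0,0],[-0.03,0,0,0,0,0],[0,0,-0.08,0,0,0],[0,0,-0.08,0,0,0],[0,0,-0.045,0,0,0],[0.06,0,0,0,0,0],[0,0,0,0,0,0]]}}

```text
time: 7.88
tool_pos: [547.8, 261.7, 17.9]
tcp_rot: [[-0.015, 0.997, 0.082], [0.004, 0.082, -0.997], [-1.0, -0.015, -0.005]]
ft_force: [-0.1, -0.8, 0.4]
gripper_width: 46.3
```

Run:
```python
from h import *
go([*s2w([-58,215]),-18],TH)
```

```text
t 7.88 stop-frame [-57.1 215.4] z 17.9 shift [ 0.0898 -0.0008  0.0015] turn [-0.035 -0.043  0.124] F [-0.1 -0.8  0.4] w 46.3
```

Request:
{"method": "move_arm", "body": {"motion": [[0.03,0,0,0,0,0.12],[0.02,0,0,0,0,0],[0.02,0,0,0,0,0],[0.01,0,0,0,0,0],[0,0,0,0,0,0]]}}

```text
time: 8.5
tool_pos: [549.8, 261.0, -13.2]
tcp_rot: [[0.002, 0.997, 0.081], [0.005, 0.081, -0.997], [-1.0, 0.002, -0.005]]
ft_force: [0.1, -0.3, -0.8]
gripper_width: 46.8
```

Run:
```python
from h import *
go([*s2w([-58,215]),-18],TH)
from bench import viewer
f=viewer.grab_frame("scene");cv2.imwrite("pics/s3.png",cv2.resize(f["color"][140:305,140:330],None,fx=3.6,fy=3.6))
```

```text
t 8.5 stop-frame [-55.2 214.6] z -13.2 shift [ 0.0121 -0.0071 -0.001 ] turn [-0.045 -0.041 -0.018] F [ 0.1 -0.3 -0.8] w 46.8
```

View pics/s3.png

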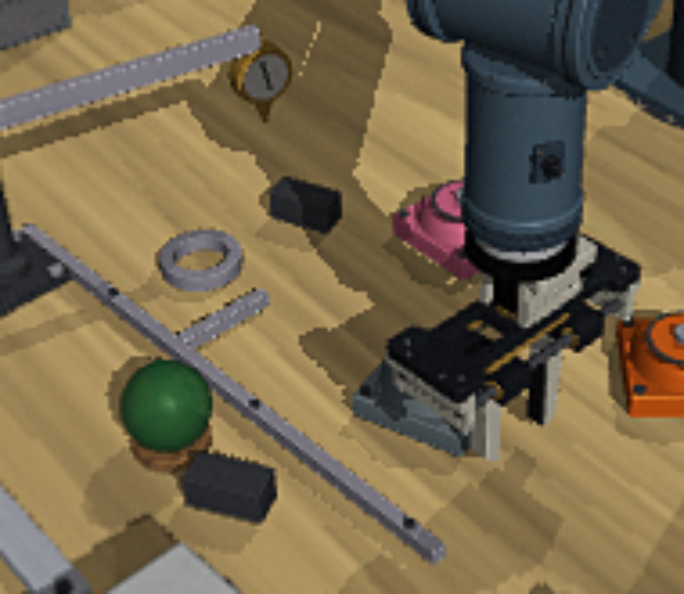

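Request:
{"method": "move_arm", "body": {"motion": [[0.016,0,0,0,0,0],[0,-0.006,0.02,-0.04,0,0],[0,0,0.02,0,0,0],[0,0,0.02,0,0,0],[0,0,0.02,0,0,0],[0,0,0.02,0,0,0],[0,0,0.02,0,0,0]]}}

```text
time: 9.43
tool_pos: [553.6, 211.7, -19.2]
tcp_rot: [[0.006, 0.996, 0.087], [0.008, 0.086, -0.996], [-1.0, 0.007, -0.007]]
ft_force: [1.8, 3.2, -1.7]
gripper_width: 46.7
```

Run:
```python
from h import *
go([*s2w([-58,86]),-18],TH)
from bench import viewer
f=viewer.grab_frame("scene");cv2.imwrite("pics/s4.png",cv2.resize(f["color"][140:305,140:330],None,fx=3.6,fy=3.6))
```

```text
t 9.43 stop-frame [-55.6 165.1] z -19.2 shift [-0.0044 -0.0059  0.1978] turn [ 0.001 -0.062 -0.057] F [ 1.8  3.2 -1.7] w 46.7
```

View pics/s4.png

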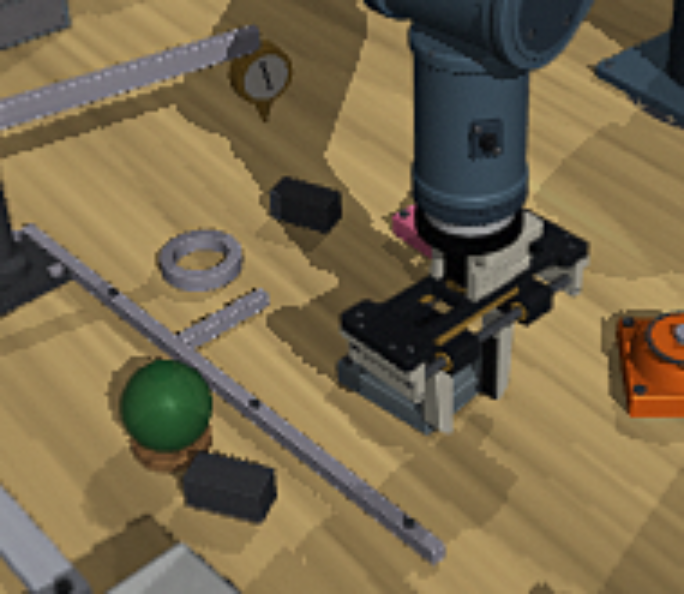

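The base is now being pushed at foot height and turning square, with a force of about 3.5 N. I'll carry on.

Request:
{"method": "move_arm", "body": {"motion": [[0,-0.003,0.02,0,-0.06,-0.06],[0,0,0.02,0,0,0],[0,0,0.02,0,0,0],[0,0,0.02,0,0,0],[0,0,0.02,0,0,0],[0,0,0.02,0,0,0],[0,0,0.02,0,0,0],[0,0,0.02,0,0,0],[0,0,0.02,0,0,0],[0,0,0.01,0,0,0]]}}

```text
time: 10.72
tool_pos: [553.9, 134.8, -19.1]
tcp_rot: [[-0.01, 0.996, 0.083], [0.006, 0.083, -0.997], [-1.0, -0.009, -0.006]]
ft_force: [-0.6, 5.4, 0.3]
gripper_width: 46.6
```

Run:
```python
from h import *
go([*s2w([-58,86]),-18],TH)
```

```text
t 10.72 stop-frame [-62.   88.5] z -19.1 shift [-0.003   0.01    0.0062] turn [-0.027 -0.053  0.076] F [-0.6  5.4  0.3] w 46.6
```

Request:
{"method": "move_arm", "body": {"motion": [[0,0,-0.03,0,0,0],[-0.06,0,-0.02,0,0,0],[-0.1,0,0,0,0,0],[-0.1,0,0,0,0,0],[0,0,0,0,0,0]]}}

```text
time: 11.35
tool_pos: [550.2, 154.0, 86.6]
tcp_rot: [[-0.017, 0.996, 0.084], [-0.0, 0.084, -0.996], [-1.0, -0.017, -0.001]]
ft_force: [-0.2, -0.7, -0.6]
gripper_width: 46.5
```

Run:
```python
from h import *
from bench import telemetry
print(telemetry.get_obs()["joints"].round(2))
go([*s2w([-135,33]),85],TH+np.pi/2)
from bench import viewer
for n in("top","scene"):
    f=viewer.grab_frame(n);cv2.imwrite(f"pics/{n}5.png",f["color"])
```

```text
[ 0.08  0.39  1.6   0.    1.16 -0.01]
t 11.35 stop-frame [-64. 108.] z 86.6 shift [ 0.0066 -0.177   0.1878] turn [-13.109  -0.117   0.099] F [-0.2 -0.7 -0.6] w 46.5
```

View pics/scene5.png

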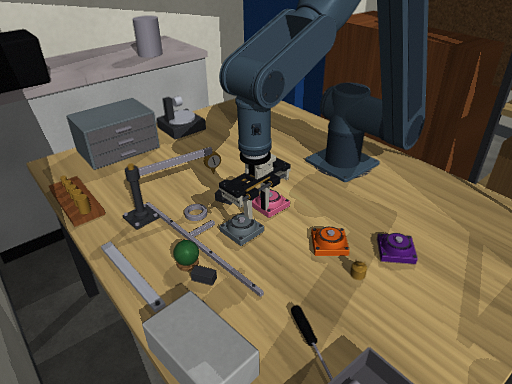

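Request:
{"method": "move_arm", "body": {"motion": [[0,0,0,-1,0,0],[0,0,0,-1,0,0],[0,0,0,-1,0,0],[0,0,0,-1,0,0],[0,0,0,-1,0,0],[0,0,0,-1,0,0],[0,0,0,-1,0,0],[0,0,0,-1,0,0],[0,0,0,-1,0,0],[0,0,0,-1,0,0],[0,0,0,-1,0,0],[0,0,0,-1,0,0],[0,0,0,-1,0,0]]}}

```text
time: 13.08
tool_pos: [526.6, 151.4, 57.6]
tcp_rot: [[-0.073, -0.126, 0.989], [-0.01, 0.992, 0.125], [-0.997, -0.001, -0.074]]
ft_force: [0.2, -0.7, -0.5]
gripper_width: 46.8
```

Run:
```python
from h import *
go([*s2w([-135,33]),85],TH+np.pi/2)
```

```text
t 13.07 stop-frame [-87.8 107.4] z 57.6 shift [-0.0589 -0.1813 -0.13  ] turn [ 0.327 -0.616  0.02 ] F [ 0.2 -0.7 -0.5] w 46.8
```

Request:
{"method": "move_arm", "body": {"motion": [[-0.03,0,0,0.33,-0.62,0],[-0.03,-0.06,-0.045,0,0,0],[0,-0.06,-0.045,0,0,0],[0,-0.06,-0.04,0,0,0],[0,0,0,0,0,0]]}}

```text
time: 13.7
tool_pos: [473.0, 73.7, 73.3]
tcp_rot: [[-0.016, -0.088, 0.996], [-0.004, 0.996, 0.088], [-1.0, -0.003, -0.016]]
ft_force: [0.2, 0.4, -0.5]
gripper_width: 46.2
```

Run:
```python
from h import *
go([*s2w([-135,33]),-18],TH+np.pi/2)
from bench import viewer
for n in("top","scene"):
    f=viewer.grab_frame(n);cv2.imwrite(f"pics/{n}6.png",cv2.resize(f["color"][100:290,130:350],None,fx=3,fy=3))
```

```text
t 13.7 stop-frame [-147.9   34.6] z 73.3 shift [ 0.2278 -0.0033  0.0359] turn [ 0.013 -0.135  0.023] F [ 0.2  0.4 -0.5] w 46.2
```

View pics/scene6.png

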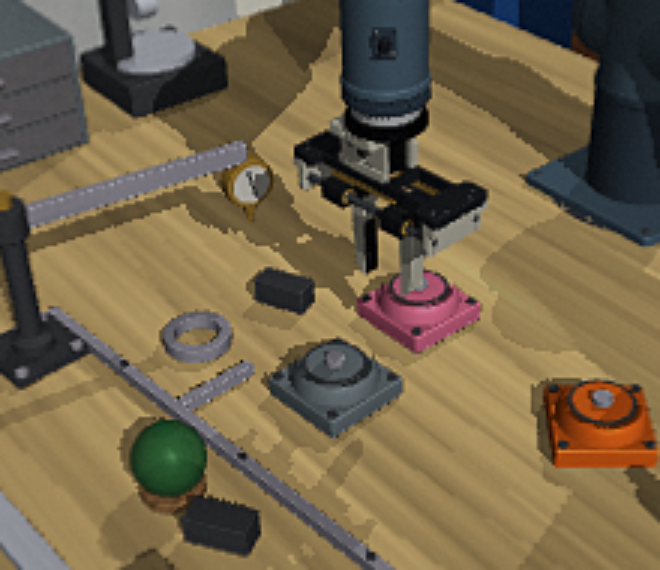

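View pics/top6.png

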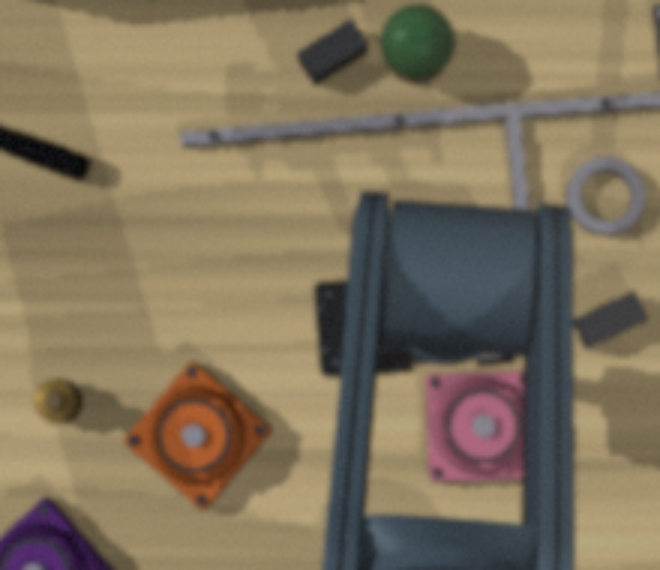

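The base is square to the stop and free of it. In the scene crop its boss is at (337,357) and its foot's top corners at (268,380), (335,412) and (403,378). I'll compute where it stands.

Run:
```python
from h import *
import pickle
S=pickle.load(open("scene0.pkl","rb"))
c=lambda p:crop(p,130,100,3)
for px,z in(((337,357),48),((268,382),22),((335,412),22),((403,378),22)):
    print(w2s(ray(S,c([px]),z)[0]).round(1))
print("calib check short leg end",w2s(ray(S,c([(249,366)]),14)[0]), "pink near corner",ray(S,c([(359,307)]),22),ray(S,c([(419,335)]),22))
```

```text
[-74.4  36.4]
[-21.2  -7. ]
[-38.   72.1]
[-119.5   82.3]
calib check short leg end [-29.45838412 -47.52420808] pink near corner [[456.83513228   3.51931628]] [[439.73898203  81.50145315]]
```

Request:
{"method": "move_arm", "body": {"motion": [[0,0,0,0,-0.13,0],[0.08,0,0,0,0,0],[0.08,0,0,0,0,0],[0,0,0,0,0,0]]}}

```text
time: 14.3
tool_pos: [476.4, 77.5, 8.0]
tcp_rot: [[0.005, -0.092, 0.996], [-0.002, 0.996, 0.092], [-1.0, -0.002, 0.005]]
ft_force: [-0.1, 0.3, 0.2]
gripper_width: 46.7
```

Run:
```python
from h import *
go([*s2w([-147,33]),-18],TH+np.pi/2)
from bench import viewer
for n in("scene",):
    f=viewer.grab_frame(n);cv2.imwrite(f"pics/{n}7.png",cv2.resize(f["color"][160:260,200:320],None,fx=6,fy=6))
```

```text
t 14.3 stop-frame [-144.1   38.1] z 8.0 shift [ 0.065  -0.0126 -0.0076] turn [0.05  0.041 0.017] F [-0.1  0.3  0.2] w 46.7
```

View pics/scene7.png

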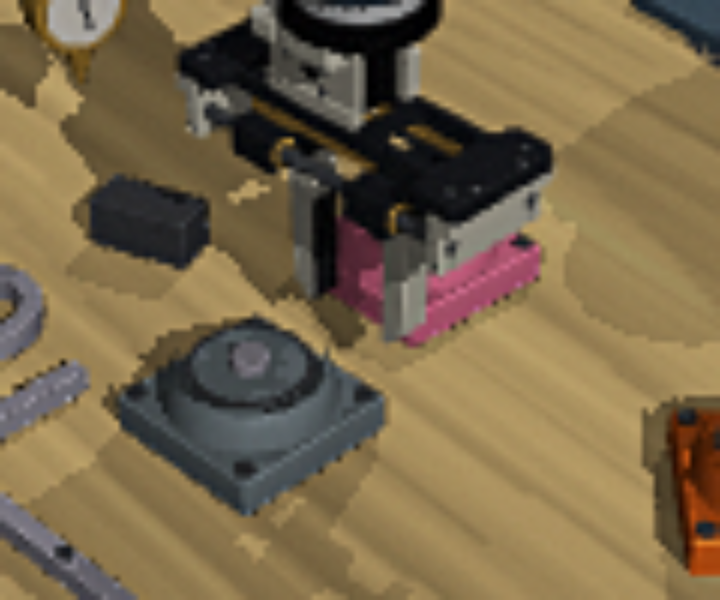

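Request:
{"method": "move_arm", "body": {"motion": [[0.03,-0.012,0.005,0,0,0],[0.03,0,0.005,0,0,0],[0.012,0,0,0,0,0],[0,0,0,0,0,0]]}}

```text
time: 14.85
tool_pos: [485.3, 72.8, -18.9]
tcp_rot: [[0.013, -0.093, 0.996], [-0.002, 0.996, 0.093], [-1.0, -0.003, 0.012]]
ft_force: [0.6, -0.1, 0.0]
gripper_width: 46.5
```

Run:
```python
from h import *
go([*s2w([-62,33]),-18],TH+np.pi/2)
from bench import viewer
for n in("scene",):
    f=viewer.grab_frame(n);cv2.imwrite(f"pics/{n}8.png",cv2.resize(f["color"][160:260,200:320],None,fx=6,fy=6))
```

```text
t 14.85 stop-frame [-135.7   32.7] z -18.9 shift [ 0.     -0.0004  0.1842] turn [0.054 0.103 0.027] F [ 0.6 -0.1  0. ] w 46.5
```

View pics/scene8.png

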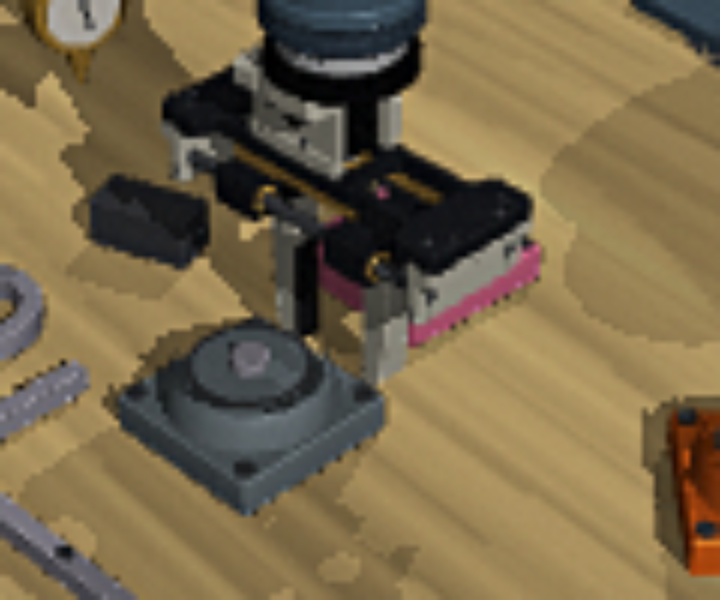

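Request:
{"method": "move_arm", "body": {"motion": [[0,0,0.02,0.05,0.1,0.02],[0,0,0.02,0,0,0],[0,0,0.02,0,0,0],[0,0,0.02,0,0,0],[0,0,0.02,0,0,0],[0,0,0.02,0,0,0],[0,0,0.02,0,0,0]]}}

```text
time: 15.78
tool_pos: [505.3, 77.1, -20.2]
tcp_rot: [[-0.074, -0.089, 0.993], [-0.004, 0.996, 0.089], [-0.997, 0.003, -0.074]]
ft_force: [-17.0, -3.4, 18.1]
gripper_width: 46.6
```

Run:
```python
from h import *
go([*s2w([-56,33]),-18],TH+np.pi/2)
```

```text
t 15.78 stop-frame [-115.4   35.2] z -20.2 shift [-0.0164 -0.006   0.1476] turn [ 0.025 -0.616 -0.022] F [-17.   -3.4  18.1] w 46.6
```

Run:
```python
from h import *
from bench import viewer,telemetry
print(telemetry.get_obs()["joints"].round(2))
for n in("scene","top"):
    f=viewer.grab_frame(n);cv2.imwrite(f"pics/{n}9.png",cv2.resize(f["color"][130:260,190:320],None,fx=5,fy=5))
```

```text
[-0.06  0.47  1.8  -0.01  0.95 -1.71]
```

View pics/scene9.png

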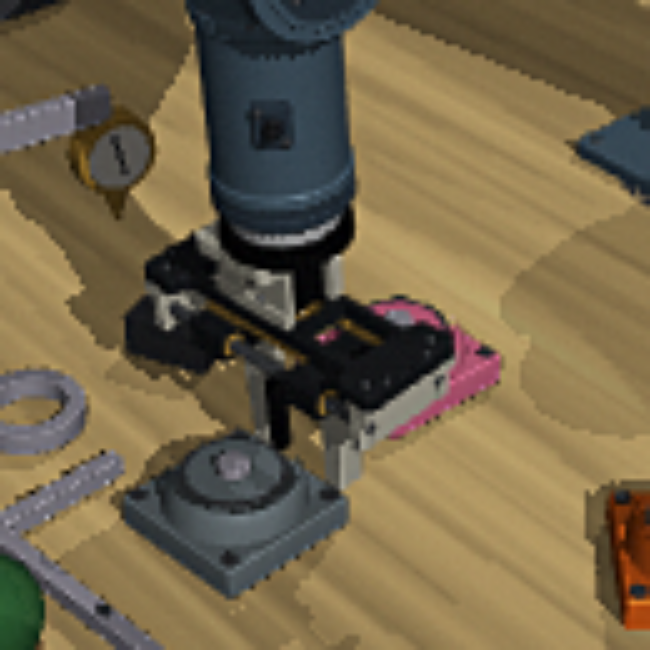

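The fingertips are dragging on the worktop (Fz 18 N), which tilted the tool. I'll raise them a little and correct the tilt.

Request:
{"method": "move_arm", "body": {"motion": [[-0.02,0,-0.01,0,0,0],[0,0,0,0.02,-0.6,-0.02],[0,0,0,0,0,0]]}}

```text
time: 16.25
tool_pos: [505.1, 76.9, -10.2]
tcp_rot: [[0.004, -0.086, 0.996], [0.0, 0.996, 0.086], [-1.0, 0.0, 0.004]]
ft_force: [-0.7, 0.5, -0.5]
gripper_width: 46.4
```

Run:
```python
from h import *
go([*s2w([-56,33]),-13],TH+np.pi/2)
```

```text
t 16.25 stop-frame [-115.6   35. ] z -10.2 shift [ 0.0075 -0.005   0.1489] turn [-0.002  0.03  -0.   ] F [-0.7  0.5 -0.5] w 46.4
```

Request:
{"method": "move_arm", "body": {"motion": [[0.005,-0.005,0.02,0,0,0],[0,0,0.02,0,0,0],[0,0,0.02,0,0,0],[0,0,0.02,0,0,0]]}}

```text
time: 16.75
tool_pos: [525.9, 76.9, -10.3]
tcp_rot: [[-0.028, -0.088, 0.996], [-0.001, 0.996, 0.088], [-1.0, 0.001, -0.028]]
ft_force: [-24.9, -4.4, 25.6]
gripper_width: 46.3
```

Run:
```python
from h import *
from bench import viewer
go([*s2w([-56,33]),-13],TH+np.pi/2)
for n in("scene",):
    f=viewer.grab_frame(n);cv2.imwrite(f"pics/{n}10.png",cv2.resize(f["color"][130:260,190:320],None,fx=5,fy=5))
```

```text
t 16.75 stop-frame [-94.9  33.2] z -10.3 shift [ 0.0042 -0.0008  0.0974] turn [ 0.015 -0.231 -0.008] F [-24.9  -4.4  25.6] w 46.3
```

View pics/scene10.png

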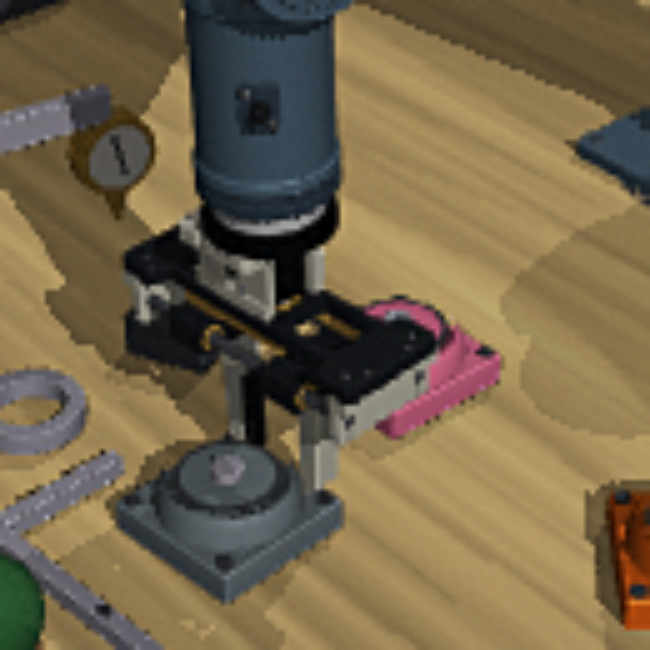

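```bash
python3 - <<'E'
from h import *
import pickle
S=pickle.load(open("scene0.pkl","rb"))
c=lambda p:crop(p,190,130,5)
print("boss now",w2s(ray(S,c([(228,468)]),48)[0]),"scene9",w2s(ray(S,c([(234,464)]),48)[0]))
print("scene8 boss",w2s(ray(S,crop([(250,360)],200,160,6),48)[0]))
for z in(0,10,20,30): print(z,"right finger tip",w2s(ray(S,c([(318,490)]),z)[0]),"left",w2s(ray(S,c([(257,443)]),z)[0]))
print("scene8 free tips, right(385,378), left(308,332)")
for z in(0,10,20,30): print(z,w2s(ray(S,crop([(385,378)],200,160,6),z)[0]),w2s(ray(S,crop([(308,332)],200,160,6),z)[0]))
E
python3 -c "
import cv2
a=cv2.imread('pics/scene10.png');cv2.imwrite('pics/s10b.png',cv2.resize(a[370:620,90:390],None,fx=2.6,fy=2.4))"
```

```text
boss now [-46.45970192  37.92068546] scene9 [-51.33483576  37.6614228 ]
scene8 boss [-69.98907235  38.0232721 ]
0 right finger tip [-108.71357153   47.10594422] left [-113.23488005  -12.42125167]
10 right finger tip [-100.56073565   55.74392599] left [-105.02306196   -3.00671461]
20 right finger tip [-92.40789977  64.38190777] left [-96.81124386   6.40782245]
30 right finger tip [-84.25506389  73.01988955] left [-88.59942576  15.82235952]
scene8 free tips, right(385,378), left(308,332)
0 [-148.24801883   52.81194555] [-146.56935986   -2.52553694]
10 [-139.5794408    61.37549034] [-137.92268058    6.7599067 ]
20 [-130.91086277   69.93903512] [-129.27600131   16.04535034]
30 [-122.24228474   78.5025799 ] [-120.62932204   25.33079398]
```

View pics/s10b.png

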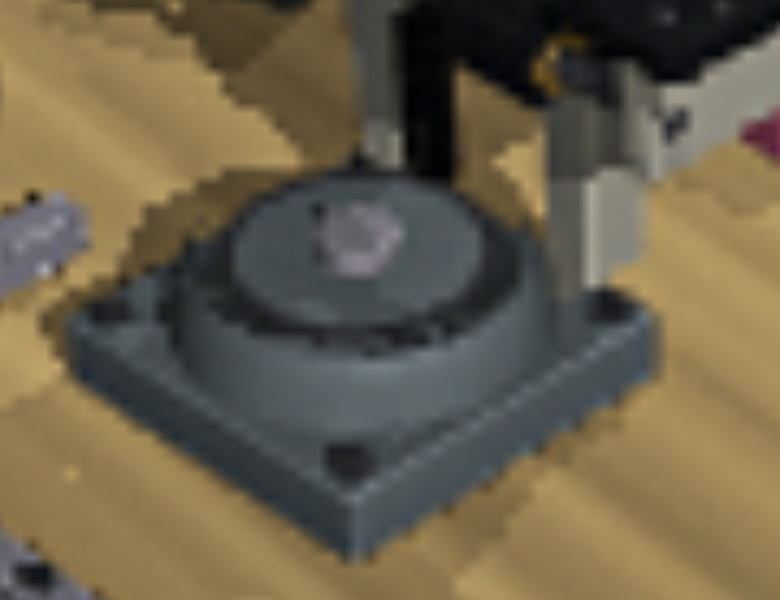

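Request:
{"method": "move_arm", "body": {"motion": [[-0.05,0,-0.01,0,0,0],[0,0,-0.05,0.01,-0.23,0],[0,0,-0.025,0,0,0],[0,0,0,0,0,0]]}}

```text
time: 17.3
tool_pos: [498.1, 73.2, 11.6]
tcp_rot: [[0.002, -0.086, 0.996], [0.001, 0.996, 0.086], [-1.0, 0.0, 0.002]]
ft_force: [0.5, -0.5, 0.2]
gripper_width: 46.3
```

Run:
```python
from h import *
go([*s2w([-125,33]),-25],TH+np.pi/2)
```

```text
t 17.3 stop-frame [-122.9   32. ] z 11.6 shift [ 0.0916  0.0026 -0.0054] turn [-0.003  0.014 -0.004] F [ 0.5 -0.5  0.2] w 46.3
```

Request:
{"method": "move_arm", "body": {"motion": [[0.05,0,-0.005,0,0,0],[0.03,0,0,0,0,0],[0.01,0,0,0,0,0],[0,0,0,0,0,0]]}}

```text
time: 17.8
tool_pos: [500.8, 72.7, -25.1]
tcp_rot: [[0.004, -0.086, 0.996], [0.0, 0.996, 0.086], [-1.0, -0.0, 0.004]]
ft_force: [0.2, -0.8, -0.3]
gripper_width: 46.8
```

Run:
```python
from h import *
go([*s2w([-56,33]),-25],TH+np.pi/2)
from bench import viewer
f=viewer.grab_frame("scene");cv2.imwrite("pics/scene11.png",cv2.resize(f["color"][170:260,200:290],None,fx=8,fy=8)[:600])
```

```text
t 17.8 stop-frame [-120.3   31.2] z -25.1 shift [0.0004 0.0046 0.1607] turn [-0.006  0.036  0.001] F [ 0.2 -0.8 -0.3] w 46.8
```

View pics/scene11.png

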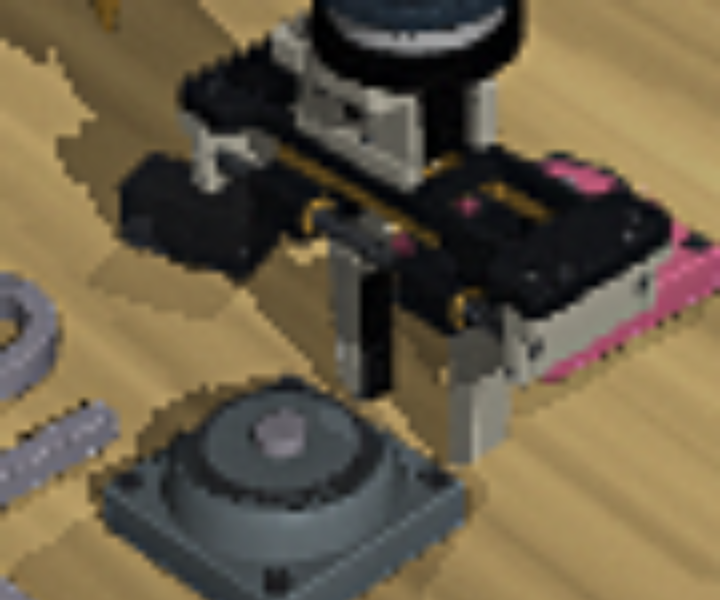

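Request:
{"method": "move_arm", "body": {"motion": [[0,0,0.02,0,0,0],[0,0,0.02,0,0,0],[0,0,0.02,0,0,0],[0,0,0.015,0,0,0]]}}

```text
time: 18.35
tool_pos: [522.0, 75.5, -24.6]
tcp_rot: [[-0.015, -0.087, 0.996], [-0.0, 0.996, 0.087], [-1.0, 0.001, -0.015]]
ft_force: [-12.8, -3.4, 11.0]
gripper_width: 46.5
```

Run:
```python
from h import *
go([*s2w([-56,33]),-25],TH+np.pi/2)
from bench import viewer
f=viewer.grab_frame("scene");cv2.imwrite("pics/scene12.png",cv2.resize(f["color"][170:260,190:280],None,fx=8,fy=8)[:600])
```

```text
t 18.35 stop-frame [-98.9  32.1] z -24.6 shift [-0.0006  0.0021  0.1073] turn [ 0.009 -0.127 -0.008] F [-12.8  -3.4  11. ] w 46.5
```

View pics/scene12.png

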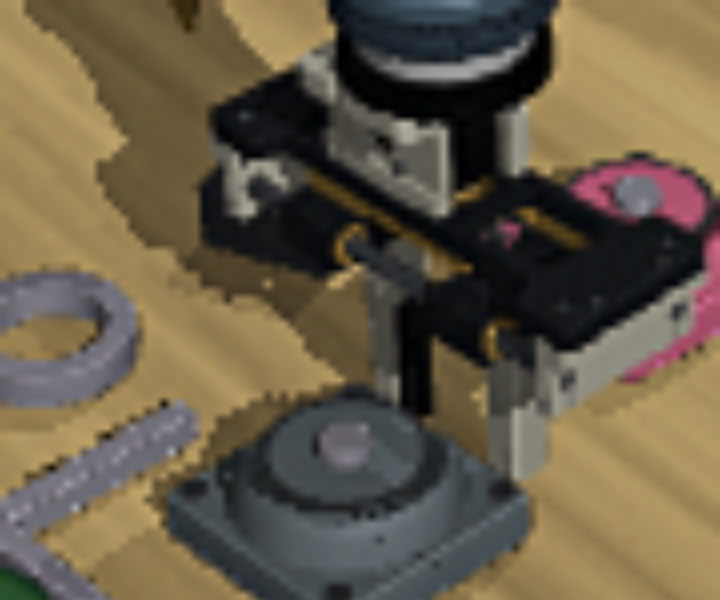

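Run:
```python
from h import *
import pickle
S=pickle.load(open("scene0.pkl","rb"))
c=lambda p:crop(p,190,170,8)
print("boss now",w2s(ray(S,c([(345,443)]),48)[0]))
for p in [(165,520),(337,605),(530,505)]: print(w2s(ray(S,c([p]),22)[0]))
print("s11 boss",w2s(ray(S,crop([(282,433)],200,170,8),48)[0]))
for z in(5,10,15,20): print(z,"s11 tips R",w2s(ray(S,crop([(463,462)],200,170,8),z)[0]),"L",w2s(ray(S,crop([(372,395)],200,170,8),z)[0]))
```

```text
boss now [-36.1467202   38.66888114]
[18.58010507  1.11992376]
[ 4.26760487 78.41765522]
[-80.33094718  87.8209622 ]
s11 boss [-44.20183326  38.77535548]
5 s11 tips R [-114.59663544   59.45409623] L [-117.76399982    6.02233725]
10 s11 tips R [-110.45482834   63.72037152] L [-113.60139734   10.63941972]
15 s11 tips R [-106.31302124   67.9866468 ] L [-109.43879485   15.25650219]
20 s11 tips R [-102.17121414   72.25292209] L [-105.27619236   19.87358466]
```

Request:
{"method": "move_arm", "body": {"motion": [[-0.005,0,0.015,0,-0.12,0],[-0.003,0,0.015,0,0,0],[-0.003,0,0.015,0,0,0]]}}

```text
time: 18.77
tool_pos: [536.5, 77.4, -21.8]
tcp_rot: [[-0.01, -0.088, 0.996], [0.001, 0.996, 0.088], [-1.0, 0.002, -0.01]]
ft_force: [-2.1, -0.5, -1.8]
gripper_width: 46.9
```

Run:
```python
from h import *
go([*s2w([-56,33]),-25],TH+np.pi/2)
```

```text
t 18.77 stop-frame [-84.3  32.8] z -21.8 shift [0.0073 0.0004 0.0708] turn [ 0.011 -0.085 -0.017] F [-2.1 -0.5 -1.8] w 46.9
```

Forces are low again. I'll keep pushing toward the long leg.

Request:
{"method": "move_arm", "body": {"motion": [[0,0,0.015,0,-0.08,0],[-0.002,0,0.015,0,0,0],[-0.001,0,0.015,0,0,0],[-0.001,0,0.01,0,-0.05,0]]}}

```text
time: 19.27
tool_pos: [558.8, 79.5, -20.6]
tcp_rot: [[0.003, -0.088, 0.996], [0.003, 0.996, 0.088], [-1.0, 0.002, 0.003]]
ft_force: [-3.5, -0.3, -1.8]
gripper_width: 46.5
```

Run:
```python
from h import *
go([*s2w([-56,33]),-25],TH+np.pi/2)
from bench import viewer
f=viewer.grab_frame("scene");cv2.imwrite("pics/scene13.png",cv2.resize(f["color"][170:260,180:270],None,fx=8,fy=8)[:600])
```

```text
t 19.27 stop-frame [-61.9  33. ] z -20.6 shift [0.011  0.     0.0147] turn [ 0.015  0.023 -0.019] F [-3.5 -0.3 -1.8] w 46.5
```

View pics/scene13.png

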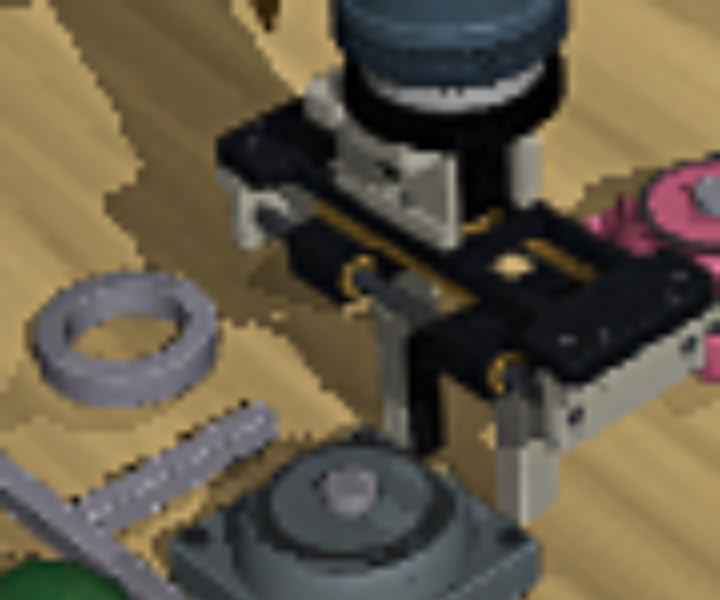

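Request:
{"method": "move_arm", "body": {"motion": [[-0.001,0,0.012,0,0,0],[-0.001,0,0.01,0,0,0]]}}

```text
time: 19.58
tool_pos: [565.4, 80.1, -20.0]
tcp_rot: [[-0.002, -0.089, 0.996], [0.002, 0.996, 0.089], [-1.0, 0.002, -0.002]]
ft_force: [-15.2, -3.6, 7.5]
gripper_width: 46.7
```

Run:
```python
from h import *
go([*s2w([-56,33]),-25],TH+np.pi/2)
from bench import viewer
f=viewer.grab_frame("scene");cv2.imwrite("pics/scene14.png",cv2.resize(f["color"][190:275,180:270],None,fx=7,fy=7)[:600])
```

```text
t 19.57 stop-frame [-55.2  33. ] z -20.0 shift [ 0.0124 -0.     -0.002 ] turn [ 0.018 -0.016 -0.019] F [-15.2  -3.6   7.5] w 46.7
```

View pics/scene14.png

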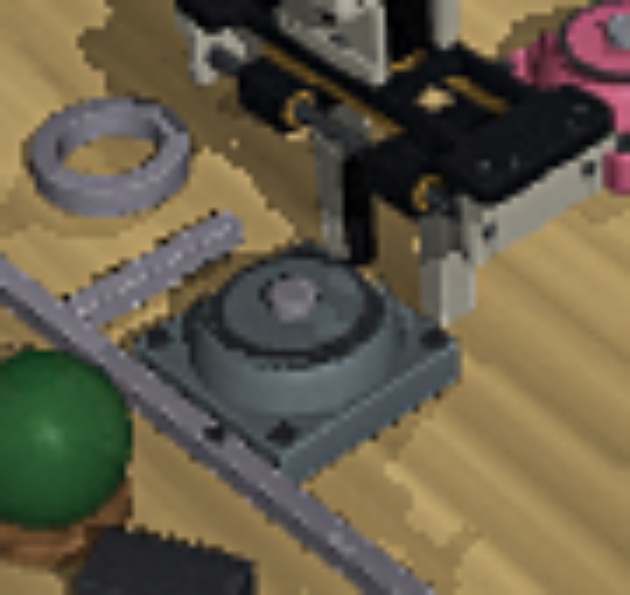

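The base is against the long leg (15 N). Next I'll retreat, turn the tool back a quarter turn, and push from the left toward the short leg.

Request:
{"method": "move_arm", "body": {"motion": [[-0.01,0,-0.04,0,0,0],[-0.1,0,-0.02,0,0,0],[-0.12,0,0,0,0,0],[-0.05,0.06,0,0,0,0],[0,0.06,0,1,0,0],[0,0,0,1,0,0],[0,0,0,1,0,0],[0,0,0,1,0,0],[0,0,0,1,0,0],[0,0,0,1,0,0],[0,0,0,1,0,0],[0,0,0,1,0,0],[0,0,0,1,0,0],[0,0,0,1,0,0],[0,0,0,1,0,0],[0,0,0,1,0,0],[0,0,0,1,0,0],[0,0,0,0,0,0]]}}

```text
time: 21.88
tool_pos: [582.1, 129.4, 122.5]
tcp_rot: [[0.095, 0.994, 0.046], [0.008, 0.045, -0.999], [-0.995, 0.096, -0.004]]
ft_force: [0.3, -0.6, 1.1]
gripper_width: 46.8
```

Run:
```python
from h import *
go([*s2w([-18,115]),60],TH)
from bench import viewer
f=viewer.grab_frame("scene");cv2.imwrite("pics/scene15.png",cv2.resize(f["color"][130:290,150:320],None,fx=3.7,fy=3.7)[:600])
```

```text
t 21.88 stop-frame [-34.4  80.6] z 122.5 shift [ 0.1594  0.0223 -0.0869] turn [-0.341 -0.017 -0.799] F [ 0.3 -0.6  1.1] w 46.8
```

View pics/scene15.png

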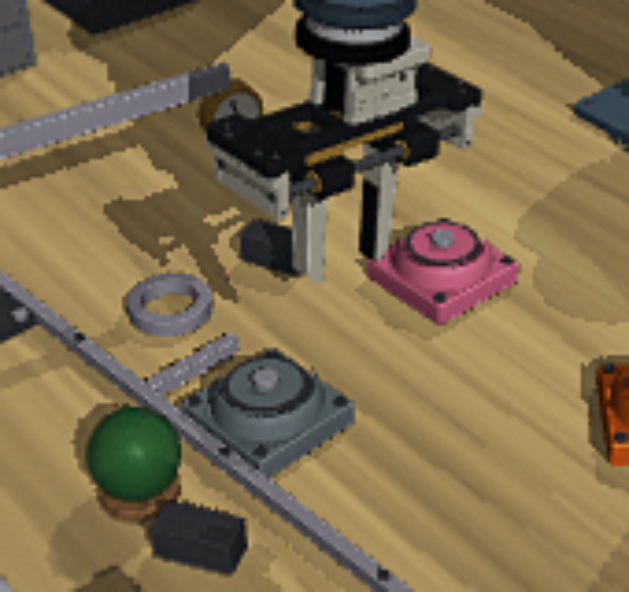

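Request:
{"method": "move_arm", "body": {"motion": [[0,0.01,0,-0.34,0,-0.8],[0,0.01,-0.045,0,0,0],[0,0,-0.045,0,0,0],[0.08,0,0,0,0,0],[0.07,0,0,0,0,0],[0,0,0,0,0,0]]}}

```text
time: 22.68
tool_pos: [587.0, 172.9, 63.8]
tcp_rot: [[0.007, 0.995, 0.098], [0.004, 0.098, -0.995], [-1.0, 0.007, -0.004]]
ft_force: [0.6, 0.2, 0.4]
gripper_width: 46.5
```

Run:
```python
from h import *
go([*s2w([-18,115]),-22],TH)
```

```text
t 22.68 stop-frame [-25.7 123.6] z 63.8 shift [0.2146 0.0175 0.0226] turn [ 0.095 -0.03  -0.062] F [0.6 0.2 0.4] w 46.5
```

Request:
{"method": "move_arm", "body": {"motion": [[0,0.015,0.015,0.1,0,-0.06],[0.08,0,0,0,0,0],[0.08,0,0,0,0,0],[0.04,0,0,0,0,0],[0.012,0,0,0,0,0],[0,0,0,0,0,0]]}}

```text
time: 23.42
tool_pos: [602.2, 169.0, -14.0]
tcp_rot: [[0.016, 0.996, 0.085], [0.005, 0.085, -0.996], [-1.0, 0.016, -0.004]]
ft_force: [1.0, 0.4, -0.3]
gripper_width: 46.7
```

Run:
```python
from h import *
go([*s2w([-18,56]),-23],TH)
from bench import viewer
f=viewer.grab_frame("scene");cv2.imwrite("pics/scene16.png",cv2.resize(f["color"][170:270,170:290],None,fx=6,fy=6)[:600])
```

```text
t 23.43 stop-frame [-10.9 118.3] z -14.0 shift [ 0.0215 -0.0179  0.156 ] turn [-0.011 -0.03  -0.134] F [ 1.   0.4 -0.3] w 46.7
```

View pics/scene16.png

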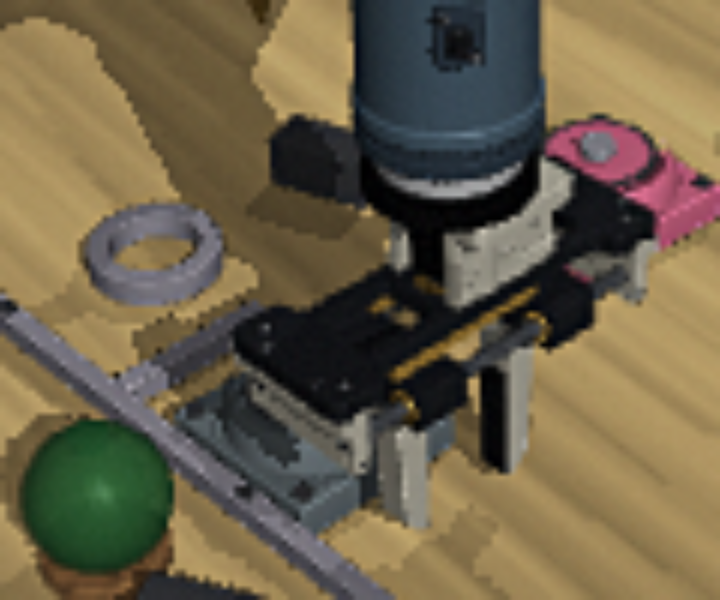

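Request:
{"method": "move_arm", "body": {"motion": [[0.02,-0.02,0,0,0,-0.13],[0.003,0,0.02,0,0,0],[-0.002,0,0.02,0,0,0],[-0.002,0,0.018,0,0,0],[-0.002,0,0.015,0,0,0],[-0.002,0,0.015,0,0,0]]}}

```text
time: 24.22
tool_pos: [598.0, 132.2, -18.7]
tcp_rot: [[0.002, 0.996, 0.085], [0.006, 0.085, -0.996], [-1.0, 0.002, -0.006]]
ft_force: [-0.4, 5.0, -3.4]
gripper_width: 46.5
```

Run:
```python
from h import *
go([*s2w([-18,56]),-23],TH)
```

```text
t 24.23 stop-frame [-18.3  82.1] z -18.7 shift [0.0104 0.0009 0.0652] turn [-0.013 -0.047 -0.019] F [-0.4  5.  -3.4] w 46.5
```

Request:
{"method": "move_arm", "body": {"motion": [[0.002,0,0.015,0,0,0],[0,0,0.015,0,0,0],[0,0,0.015,0,0,0],[0,0,0.01,0,0,0]]}}

```text
time: 24.72
tool_pos: [599.9, 112.4, -18.6]
tcp_rot: [[0.003, 0.996, 0.085], [0.011, 0.085, -0.996], [-1.0, 0.004, -0.01]]
ft_force: [-0.7, 5.4, 0.5]
gripper_width: 46.4
```

Run:
```python
from h import *
go([*s2w([-18,56]),-23],TH)
```

```text
t 24.73 stop-frame [-18.1  62.2] z -18.6 shift [0.0108 0.0002 0.0155] turn [-0.013 -0.086 -0.03 ] F [-0.7  5.4  0.5] w 46.4
```

Request:
{"method": "move_arm", "body": {"motion": [[0,0,0.012,0,-0.08,0],[0,0,0.01,0,0,0]]}}

```text
time: 24.98
tool_pos: [600.1, 105.5, -18.7]
tcp_rot: [[0.003, 0.996, 0.084], [0.005, 0.084, -0.996], [-1.0, 0.003, -0.004]]
ft_force: [-1.4, 20.5, 1.5]
gripper_width: 46.3
```

Run:
```python
from h import *
go([*s2w([-18,56]),-23],TH)
from bench import viewer
f=viewer.grab_frame("scene");cv2.imwrite("pics/scene17.png",cv2.resize(f["color"][170:270,170:290],None,fx=6,fy=6)[:600])
```

```text
t 24.98 stop-frame [-18.5  55.3] z -18.7 shift [ 0.0107  0.0012 -0.0018] turn [-0.021 -0.036 -0.025] F [-1.4 20.5  1.5] w 46.3
```

View pics/scene17.png

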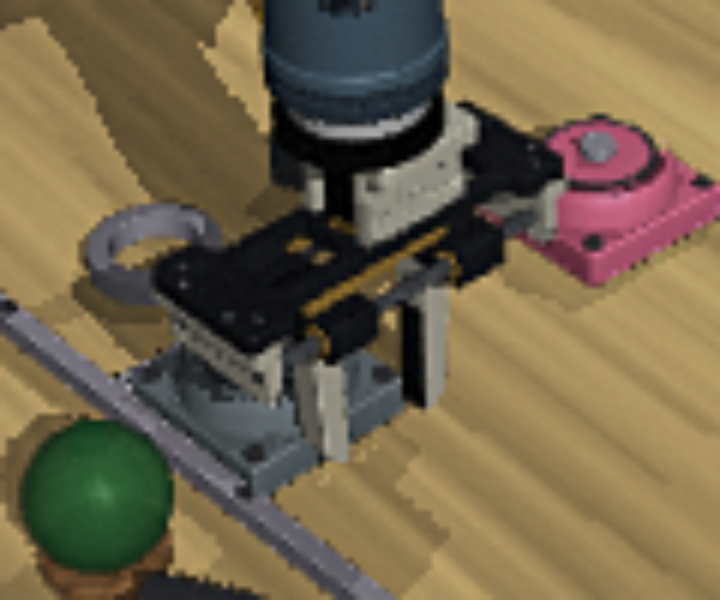

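The base is in the corner, with 20 N against the short leg. I'll retreat upward and check from both views.

Request:
{"method": "move_arm", "body": {"motion": [[0,0,-0.04,0,0,0],[-0.06,0,-0.04,0,0,0],[-0.14,0,-0.02,0,0,0],[-0.15,0,0,0,0,0],[-0.15,0,0,0,0,0],[-0.12,-0.05,0,0,0,0],[0,-0.13,0,0,0,0],[0,-0.13,0.05,0,0,0],[0,-0.1,0.1,0,0,0],[0,0,0.14,0,0,0],[0,0,0.14,0,0,0],[0,0,0.14,0,0,0],[0,0,0,0,0,0]], "hand": 0}}

```text
time: 26.65
tool_pos: [448.6, -108.6, 243.0]
tcp_rot: [[0.013, 0.997, 0.082], [-0.019, 0.082, -0.996], [-1.0, 0.011, 0.02]]
ft_force: [-0.3, 1.2, 0.0]
gripper_width: 0.5
```

Run:
```python
from h import *
go([*s2w([-58,-263]),230],TH-0.21)
from bench import viewer
f=viewer.grab_frame("scene");cv2.imwrite("pics/scene18.png",cv2.resize(f["color"][130:290,110:290],None,fx=3.7,fy=3.7)[:600])
f=viewer.grab_frame("top");cv2.imwrite("pics/top18.png",cv2.resize(f["color"][80:230,220:400],None,fx=4,fy=4)[:600])
```

```text
t 26.65 stop-frame [-187.9 -144.9] z 243.0 shift [0.0422 0.3258 0.2929] turn [ 1.711  0.159 -0.112] F [-0.3  1.2  0. ] w 0.5
```

View pics/scene18.png

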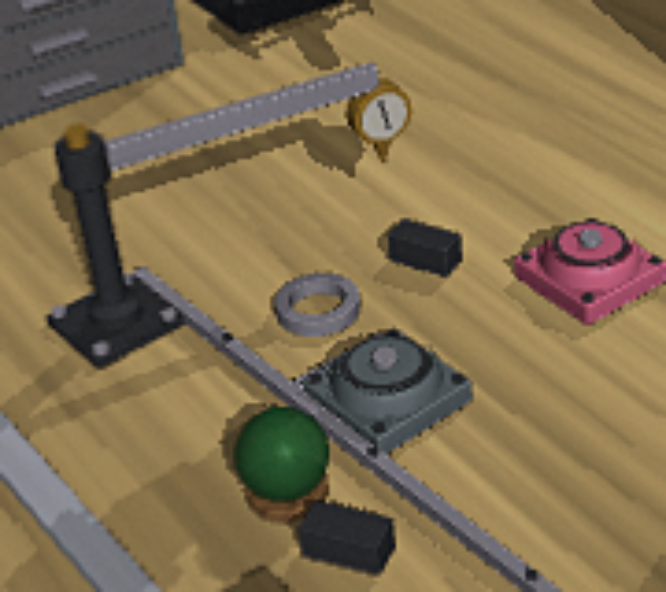

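View pics/top18.png

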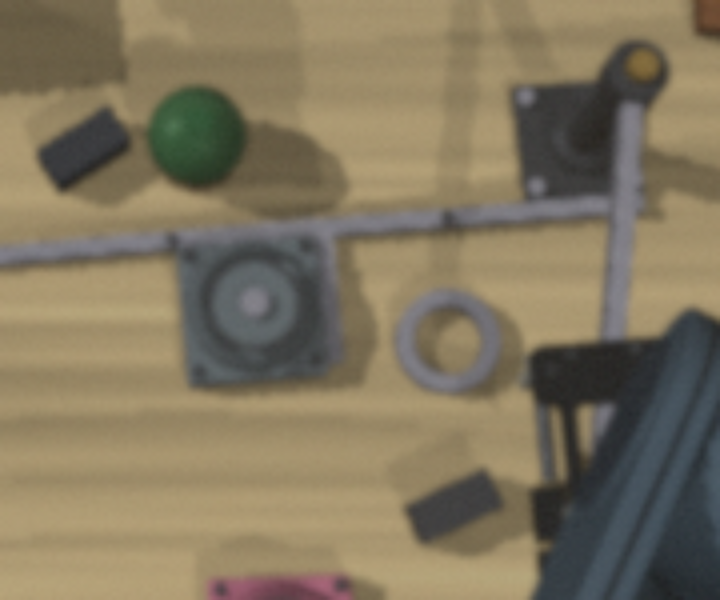

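Run:
```python
from h import *
import pickle
T=pickle.load(open("top0.pkl","rb"));S=pickle.load(open("scene0.pkl","rb"))
print(w2s(ray(T,crop([(256,301)],220,80,4),48)[0]),w2s(ray(S,crop([(384,357)],110,130,3.7),48)[0]))
for p in[(180,243),(328,233),(342,372),(191,388)]: print(w2s(ray(T,crop([p],220,80,4),22)[0]))
print("ring",ray(T,crop([(449,341)],220,80,4),16))
```

```text
[ 0.84465273 -0.12077851] [6.39376745 3.81270793]
[49.8126661 45.7521827]
[ 48.40654791 -55.10477875]
[-47.49715467 -55.16782116]
[-49.75791241  47.00379554]
ring [[603.18135402 -80.92636057]]
```

By the top view the base is seated: its centre is at (0.8, −0.1) mm in the stop's frame, square, and the ring has not moved. Next is the swing arm. I'll go over it to its right-hand side with the fingers shut.

Request:
{"method": "move_arm", "body": {"motion": [[0,0,0,0.85,0.1,-0.1],[0,0,0,0.85,0,0],[0,0.03,0.12,0,0,0],[0,0.05,0.12,0,0,0],[0,0.1,0.1,0,0,0],[0,0.1,0,0,0,0],[0,0,0,0,0,0]]}}

```text
time: 27.62
tool_pos: [546.9, -245.0, 244.5]
tcp_rot: [[-0.001, 0.994, -0.11], [-0.007, -0.11, -0.994], [-1.0, 0.0, 0.007]]
ft_force: [-1.5, 1.0, -0.6]
gripper_width: 0.6
```

Run:
```python
from h import *
go([*s2w([-58,-263]),112],TH-0.21)
```

```text
t 27.62 stop-frame [-101.8 -289.3] z 244.5 shift [ 0.3307  0.0944 -0.088 ] turn [ 0.11   0.055 -0.002] F [-1.5  1.  -0.6] w 0.6
```

Request:
{"method": "move_arm", "body": {"motion": [[0,0.09,-0.04,0.1,0.05,0],[0.1,0,0,0,0,0],[0.12,0,0,0,0,0],[0.1,0,0,0,0,0],[0,0,0,0,0,0]]}}

```text
time: 28.25
tool_pos: [584.2, -223.5, 115.7]
tcp_rot: [[-0.001, 0.994, -0.112], [-0.002, -0.112, -0.994], [-1.0, -0.001, 0.003]]
ft_force: [-0.4, 0.7, -0.3]
gripper_width: 0.2
```

Run:
```python
from h import *
go([*s2w([-58,-263]),112],TH-0.21)
from bench import viewer
f=viewer.grab_frame("scene");cv2.imwrite("pics/scene19.png",cv2.resize(f["color"][130:280,100:260],None,fx=4,fy=4)[:600])
```

```text
t 28.25 stop-frame [ -62.8 -271.1] z 115.7 shift [ 0.0092  0.0078 -0.0223] turn [0.097 0.022 0.007] F [-0.4  0.7 -0.3] w 0.2
```

View pics/scene19.png

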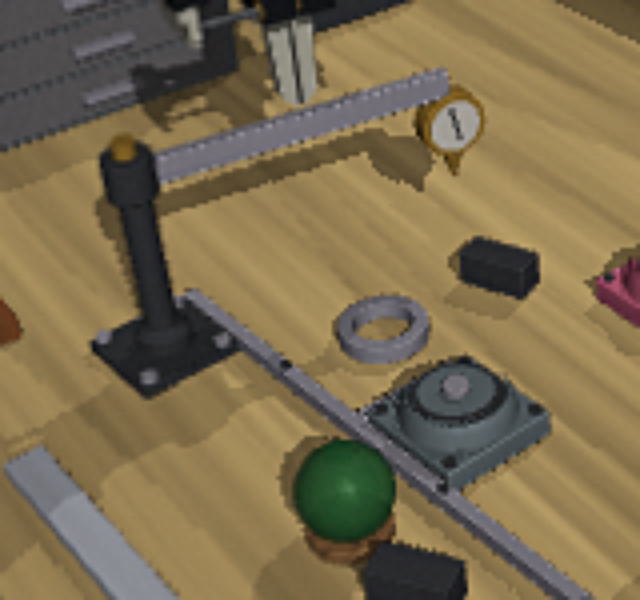

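Run:
```python
from h import *
import pickle
S=pickle.load(open("scene0.pkl","rb"))
from bench import telemetry
p=np.array(telemetry.get_obs()["tool_pos"])
for dz in(20,30,40,50): print(dz,(proj(S,p+[0,0,dz])[0]-[100,130])*4)
# scene-camera bias check: hinge top
h=s2w([100,-240]);print((proj(S,[*h,192])[0]-[100,130])*4)
```

```text
20 [294.80836389 105.19414509]
30 [293.22692097  94.37998519]
40 [291.63273079  83.46920818]
50 [290.02566366  72.46066311]
[124.66285709 134.9287294 ]
```

Request:
{"method": "move_arm", "body": {"motion": [[0.012,0,-0.03,0.1,0,0],[0,0,-0.03,0,0,0],[0,0,-0.02,0,0,0],[0,0,-0.02,0,0,0],[0,0,-0.02,0,0,0],[0,0,-0.015,0,0,0]]}}

```text
time: 29.05
tool_pos: [595.7, -168.7, 120.0]
tcp_rot: [[0.012, 0.992, -0.123], [-0.012, -0.123, -0.992], [-1.0, 0.013, 0.01]]
ft_force: [-1.8, -2.2, -0.3]
gripper_width: 0.8
```

Run:
```python
from h import *
go([*s2w([-58,-210]),110],TH-0.21)
from bench import viewer
f=viewer.grab_frame("scene");cv2.imwrite("pics/scene20.png",cv2.resize(f["color"][110:260,100:260],None,fx=4,fy=4)[:600])
```

```text
t 29.05 stop-frame [ -46.6 -217.5] z 120.0 shift [ 0.0245 -0.0322 -0.0127] turn [-0.001  0.083 -0.11 ] F [-1.8 -2.2 -0.3] w 0.8
```

View pics/scene20.png

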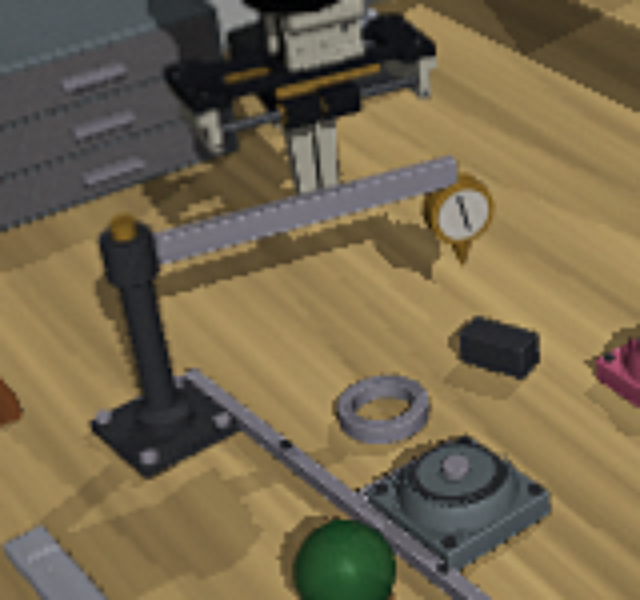

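Request:
{"method": "move_arm", "body": {"motion": [[0.02,-0.01,0.015,0,0.08,-0.1],[0.01,-0.01,0,0,0,0],[0,0,-0.02,0.3,0,0],[0.003,0,-0.02,0.4,0,0],[0.003,0,-0.02,0.4,0,0],[0.003,0,-0.02,0.4,0,0]]}}

```text
time: 29.85
tool_pos: [591.1, -144.7, 102.2]
tcp_rot: [[-0.001, 0.951, -0.308], [0.0, -0.308, -0.951], [-1.0, -0.001, 0.0]]
ft_force: [-0.7, -0.9, 3.0]
gripper_width: 0.8
```

```bash
cat >> h.py <<'E'
def arm():
    from bench import telemetry
    o=telemetry.get_obs();R=np.array(o["tcp_rot"]);q=w2s(o["tool_pos"])-[100,-240]
    yaw=np.arctan2(R[1,1],R[0,1]);al=TH-yaw
    r=np.hypot(*q);phi=np.arctan2(q[1],-q[0]); th=phi+np.arcsin(13.5/r)
    print("t",round(o["time"],2),"r",r.round(1),"theta if touching",th.round(3),"tool angle",al.round(3),"z",np.round(o["tool_pos"][2],1),"F",np.round(o["ft_force"],1),"x-axis",R[:,0].round(3))
E
python3 -c "
from h import *
arm()"
```

```text
t 29.85 r 156.2 theta if touching 0.391 tool angle 0.4 z 102.2 F [-0.7 -0.9  3. ] x-axis [-0.001  0.    -1.   ]
```

Request:
{"method": "move_arm", "body": {"motion": [[-0.003,0,-0.02,0.42,0,0],[0,0,-0.02,0.42,0,0],[0,0,-0.02,0.42,0,0],[0,0,-0.02,0.42,0,0],[0,0,-0.02,0.42,0,0],[0,0,-0.02,0.42,0,0]]}}

```text
time: 30.6
tool_pos: [606.9, -104.5, 100.4]
tcp_rot: [[-0.01, 0.808, -0.59], [-0.001, -0.59, -0.808], [-1.0, -0.008, 0.006]]
ft_force: [-1.4, -0.9, 1.6]
gripper_width: 0.3
```

```bash
python3 -c "
from h import *
arm()
from bench import viewer
f=viewer.grab_frame('scene');cv2.imwrite('pics/scene21.png',cv2.resize(f['color'][110:260,100:260],None,fx=4,fy=4)[:600])"
```

```text
t 30.6 r 155.5 theta if touching 0.669 tool angle 0.717 z 100.4 F [-1.4 -0.9  1.6] x-axis [-0.01  -0.001 -1.   ]
```

View pics/scene21.png

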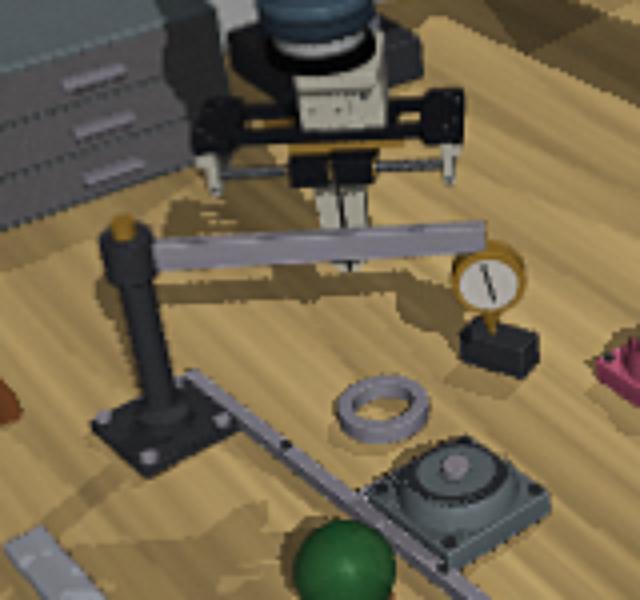

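Working well: the fingers are behind the bar and forces are small. I'll carry on to about 1.08.

Request:
{"method": "move_arm", "body": {"motion": [[-0.003,0,-0.021,0.36,0,0],[-0.002,0,-0.021,0.36,0,0],[-0.001,0,-0.021,0.36,0,0],[-0.001,0,-0.021,0.36,0,0],[-0.001,0,-0.021,0.36,0,0],[-0.001,0,-0.021,0.36,0,0],[-0.001,0,-0.021,0.36,0,0],[-0.001,0,-0.015,0.3,0,0]]}}

```text
time: 31.65
tool_pos: [644.8, -60.0, 99.2]
tcp_rot: [[-0.027, 0.557, -0.83], [0.003, -0.83, -0.558], [-1.0, -0.018, 0.021]]
ft_force: [-2.9, 0.1, 1.3]
gripper_width: 0.2
```

```bash
python3 -c "
from h import *
arm()"
```

```text
t 31.65 r 154.4 theta if touching 1.049 tool angle 1.066 z 99.2 F [-2.9  0.1  1.3] x-axis [-0.027  0.003 -1.   ]
```

Request:
{"method": "move_arm", "body": {"motion": [[-0.001,0,-0.018,0.25,0,0],[-0.001,0,-0.015,0.2,0,0],[0,0,0,0,0,0]]}}

```text
time: 32.02
tool_pos: [654.4, -53.2, 98.4]
tcp_rot: [[-0.031, 0.511, -0.859], [0.004, -0.86, -0.511], [-1.0, -0.019, 0.024]]
ft_force: [-0.2, 0.1, -0.3]
gripper_width: 0.6
```

```bash
python3 -c "
from h import *
arm()
from bench import viewer
f=viewer.grab_frame('scene');cv2.imwrite('pics/scene22.png',cv2.resize(f['color'][160:260,150:260],None,fx=6,fy=6)[:600])
f=viewer.grab_frame('top');cv2.imwrite('pics/top22.png',cv2.resize(f['color'][80:230,200:400],None,fx=4,fy=4)[:600])"
```

```text
t 32.02 r 153.8 theta if touching 1.126 tool angle 1.121 z 98.4 F [-0.2  0.1 -0.3] x-axis [-0.031  0.004 -1.   ]
```

View pics/scene22.png

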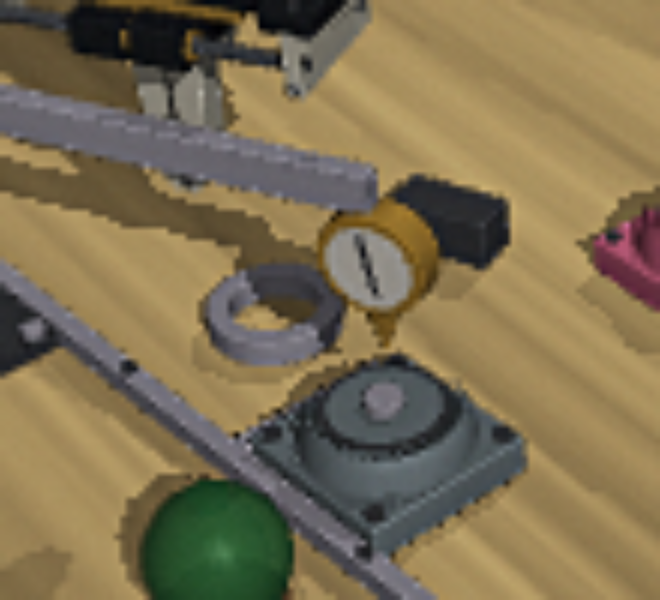

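View pics/top22.png

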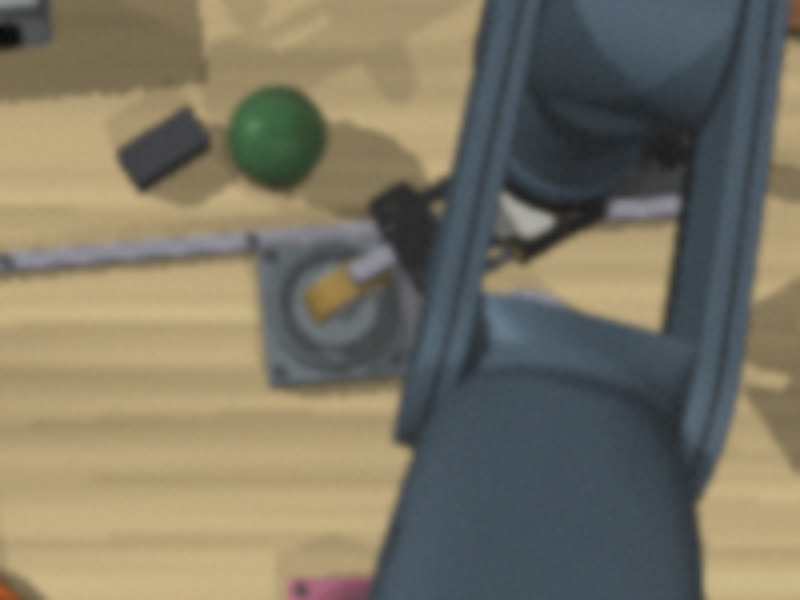

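```bash
python3 -c "
from h import *
import pickle
S=pickle.load(open('scene0.pkl','rb'));T=pickle.load(open('top0.pkl','rb'))
c=lambda p:crop([p],150,160,6)
a=w2s(ray(S,c((385,346)),72)[0]);b=w2s(ray(S,c((383,399)),48)[0]);print(a,b,a-b)
for q in(a-b,): 
  p=q+[0,0]-[100,-240]; print('theta ptr',np.arctan2(p[1],-p[0]),np.hypot(*p))
d=w2s(ray(T,crop([(347,291)],200,80,4),125)[0]);p=d-[100,-240];print('disc top',d,np.arctan2(p[1],-p[0]),np.hypot(*p))
# expected pixel of pointer rel. boss when aligned
print(((proj(S,[*s2w(b),72])[0]-[150,160])*6).round(0))
"
```

```text
[-2.13801791 -2.44346912] [6.29034846 3.67594693] [-8.42836637 -6.11941604]
theta ptr 1.1366857003261217 257.79223840957167
disc top [-7.63169098 -2.2165009 ] 1.1457443701582168 261.00876105683875
[377. 357.]
```

Request:
{"method": "move_arm", "body": {"motion": [[-0.001,0,-0.016,0.25,0,0],[0,0,0,0,0,0]]}}

```text
time: 32.38
tool_pos: [659.5, -50.1, 98.5]
tcp_rot: [[-0.032, 0.483, -0.875], [0.004, -0.875, -0.483], [-0.999, -0.019, 0.026]]
ft_force: [0.9, -0.9, -0.6]
gripper_width: 0.8
```

```bash
python3 -c "
from h import *
arm()
from bench import viewer
f=viewer.grab_frame('scene');cv2.imwrite('pics/scene23.png',cv2.resize(f['color'][160:260,150:260],None,fx=6,fy=6)[:600])
f=viewer.grab_frame('top');cv2.imwrite('pics/top23.png',cv2.resize(f['color'][120:190,250:320],None,fx=8,fy=8)[:600])"
```

```text
t 32.38 r 153.5 theta if touching 1.165 tool angle 1.153 z 98.5 F [ 0.9 -0.9 -0.6] x-axis [-0.032  0.004 -0.999]
```

View pics/scene23.png

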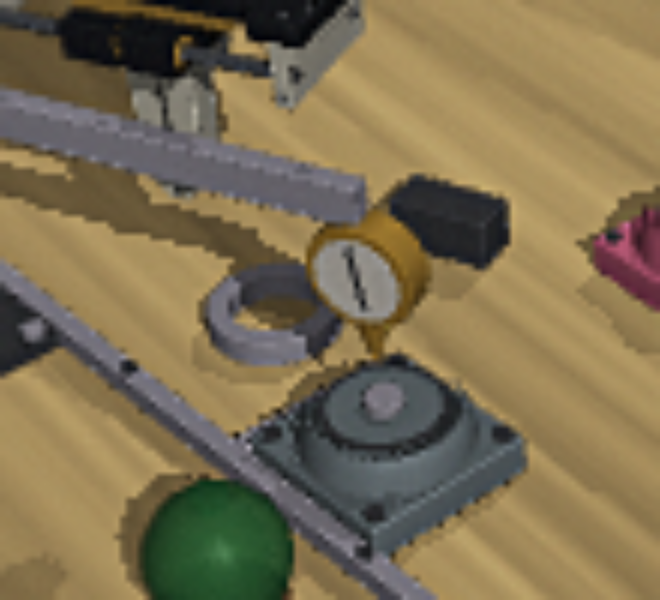

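View pics/top23.png

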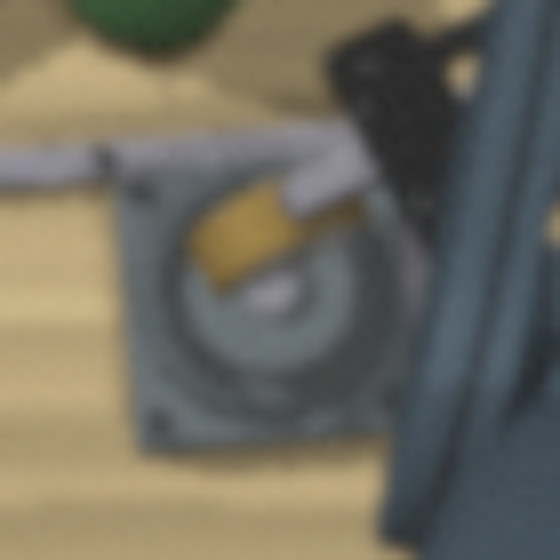

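The pointer tip is at (376,357), and an aligned tip should appear at (377,357), so it is on target. I'll retreat straight back and up, then check from both views.

Request:
{"method": "move_arm", "body": {"motion": [[0,0,0.03,0,0,0],[0,0,0.08,0,0,0],[-0.1,0,0.1,0,0,0],[-0.14,0,0.05,0,0,0],[-0.12,0,0,0,0,0],[0,0,0.15,0,0,0],[0,0,0.15,0,0,0],[0,0,0.1,0,0,0],[0,0,0,0,0,0],[0,0,0,0,0,0]]}}

```text
time: 33.72
tool_pos: [422.0, -184.6, 255.0]
tcp_rot: [[-0.028, 0.483, -0.875], [-0.002, -0.875, -0.483], [-1.0, -0.012, 0.026]]
ft_force: [0.5, 0.2, -0.4]
gripper_width: 0.3
```

```bash
python3 -c "
from h import *
from bench import viewer
f=viewer.grab_frame('scene');cv2.imwrite('pics/scene24.png',cv2.resize(f['color'][160:260,150:260],None,fx=6,fy=6)[:600])
f=viewer.grab_frame('top');cv2.imwrite('pics/top24.png',cv2.resize(f['color'][80:230,210:400],None,fx=4,fy=4)[:600])"
```

```text
(no output)
```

View pics/scene24.png

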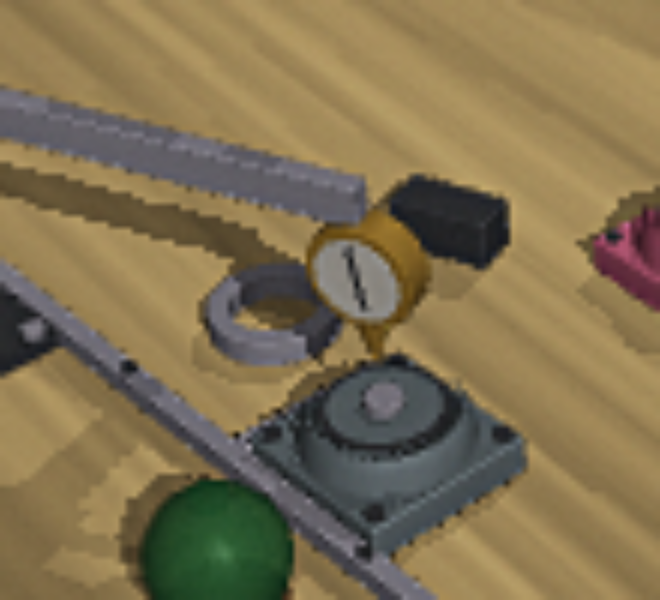

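View pics/top24.png

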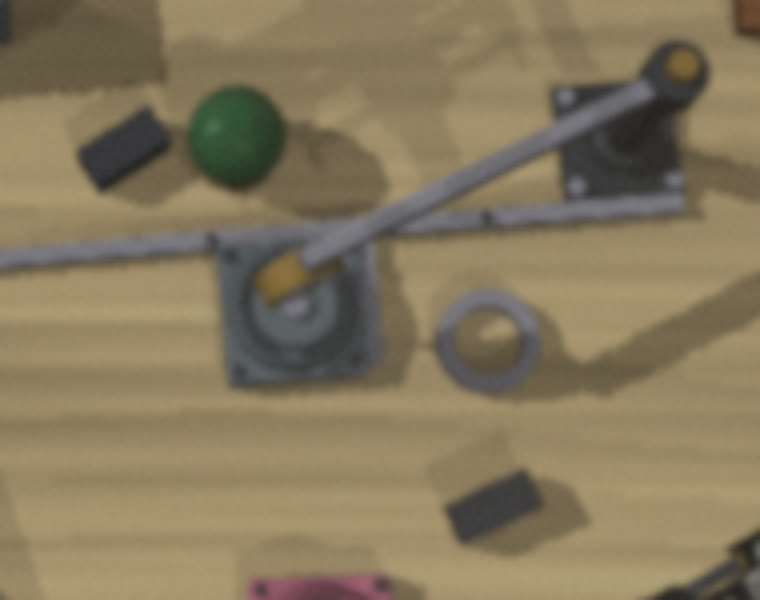

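```bash
python3 -c "
from h import *
import pickle
S=pickle.load(open('scene0.pkl','rb'));T=pickle.load(open('top0.pkl','rb'))
c=lambda p:crop([p],150,160,6)
a=w2s(ray(S,c((376,359)),72)[0]);b=w2s(ray(S,c((383,399)),48)[0]);print('S ptr-boss',a-b)
H=np.array([100,-240])
for px,z in(((325,243),172),((640,95),172),((285,281),150)):
  d=w2s(ray(T,crop([px],210,80,4),z)[0])-H;print('T bar',d,np.arctan2(d[1],-d[0]),np.hypot(*d))
e=[w2s(ray(T,crop([q],210,80,4),172)[0]) for q in((645,93),(310,252))];d=e[1]-e[0];print('bar dir',np.arctan2(d[1],-d[0]))
for p in[(219,244),(365,240),(230,387)]: print('foot',w2s(ray(T,crop([p],210,80,4),22)[0]))
"
```

```text
S ptr-boss [ 0.79560171 -1.50420533]
T bar [-88.33103987 227.84606611] 1.200956779582551 244.36898830887435
T bar [-11.04341778  25.69836214] 1.164924166916625 27.97075067348024
T bar [-105.09169199  252.41371375] 1.1762776183570947 273.4171659062391
bar dir 1.2019044854472047
foot [49.17903993 46.48783583]
foot [ 43.72675585 -52.58487731]
foot [-49.02636072  47.61303378]
```

```bash
python3 -c "
from bench import job_done
print(job_done())"
```

```text
the job is handed in; nothing more can be done
None
```

I pushed the gray base with two fingertips, first along its left side to square it, then against the long leg, then against the short leg. With the fingers shut I then pushed the swing arm round from about 0.21 to 1.18 rad, retreated, and handed the job in at about 34 s. No verdict was reported.

**Last checks:**
- **Base:** after seating, the top view put its centre at about (0.8, −0.1) mm in the stop's frame, square and touching both legs. In the last pictures it still sits there.
- **Pointer:** the scene view puts it about 2 mm from the boss. The top view gives an arm angle of 1.18 to 1.20 rad, at worst about 6 mm off. Both are inside the 12 mm limit.
- **Forces:** the net force readings while pushing the swing arm stayed around 3 N.
- **Bystanders:** the ring, the two blocks and the float look unmoved in the last pictures. I did not recheck the weight or the screwdriver, but the arm did not work near them after the first push.

**What went wrong or disagreed:**
- **Fingertip height:** the real fingertips are about 30 to 35 mm above the reported TCP. Two early strokes rode over the foot, one of them resting on the drum, with up to about 25 N each sideways and downward at the fingers. I saw no lifting or tipping of the base and redid both strokes lower.
- **Camera offset:** the scene view reads about 5 mm off from the top view, so I used the top view for positions and the scene view only for relative ones.

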